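Seat the heater inserts on the screw jack and raise them to the contact pad

ROBOT

A 7-joint arm with a two-finger parallel gripper is mounted at the origin on a cart in front of the work surface, level with it; the furniture and walls round the work are solid. World frame = base frame: x ahead of the robot, y to its left, z up, the work surface at z = 0. Lengths are in m, angles in rad, forces in N, time in s.
With the tool pointing down it reaches from about 0.425 to 0.925 m from the base axis. Payload 6.8 kg.
Tool frame: the origin (TCP) lies on the centre line of the jaws, within the pads' length; the fingertips stand 8 mm ahead of it and the grasp point (between the pads) lies 11 mm behind it; z points along the fingers, y is the direction in which the jaws open and shut (so a half turn about z gives the same grasp; the last joint's range is limited). The gripper opens to 88 mm and grips with 3 to 60 N. Pads are 20 mm wide; open, the fingers measure 115 mm over their backs; the gripper's body (75 mm by 178 mm) begins 61 mm behind the grasp point.
Start: joints at [-1.448, 0.477, 0.022, 1.555, -0.011, 1.109, -0.083], TCP at [0.154, 0.657, 0.231] pointing down, gripper open.
Joint ranges: [-2.96, 2.96], [-0.34, 2.1], [-1.41, 1.46], [0.24, 2.44], [-1.37, 4.51], [0.17, 1.92], [-2.96, 2.96]. Speed limits (rad/s): [2.39, 2.39, 3.14, 3.14, 3.14, 3.14, 3.14].

INTERFACE

Orientations are given as a rotation vector (axis times angle).
In Python, from workcell import arm gives the robot as it stands. The module is installed in compiled form; this text tells all that it offers.
- The arm moves only by the tool drive_tool, never from a script. Its argument "steps" is a list that holds one entry, the list of rows, each a list of 6 numbers: the shift along the tool's x, y, z as a fraction of full scale, then the turn, a rotation vector about the tool's x, y, z as a fraction of full scale. A call has 1 to 8 rows; each row is the pose to reach, as a shift and turn from the pose commanded when the call began, along the tool's axes at that moment; what a row does not reach only later rows make up. Full scale, the value 1, is 0.5 m for a shift and 60 degrees for a turn. A row lasts 1/12 s, in which the tool goes at most 41.7 mm and 7.16 degrees, less where a joint would pass 70% of its speed; a pose out of reach is approached as far as the arm can. A call with a number of a shift or a turn outside -1 to 1 is refused whole. A call with a gripper value outside its range is refused whole. "hand" is the gripper's target within -1 to 1 (fully open at 1, half-way at 0, shut at -1), set as the call begins (left out, the last holds). The fingers move at their own pace and stop on an object; "force" is the grip in N (left out, the last holds). Time passes only in rows, so rows that repeat a pose let the fingers close. It gives the time, the measured TCP pose, the force and the opening at its end, in the units of the state.
- arm.get_state(): the state, without advancing time (a new reading comes with each control period).
- arm.grab_frame(name): name is "scene" or "top" or "wrist"; returns a dict with "frame" (480x640x3 uint8, red, green, blue), "intrinsics" (3x3 intrinsics, pixels), "k1" (the pictures are not rectified: a ray, as slopes to the right and down, at radius r is drawn at 1 + k1 r^2 times it, then the intrinsics apply), "camera_from_world" (4x4, takes a point from world to camera coordinates). Camera axes: x right, y up, looking along -z (the intrinsics and any distortion apply to the point x, -y, -z); pixel columns grow to the right and rows downward; lengths in m; the calibration is good to about 2 mm. A picture is of the moment at which its call begins. There is no depth.
- arm.job_done(): hands the job in, once; it reports no verdict.
The state is a dict: "clock": time; "joint_pos": joint angles; "dq": joint speeds; "effort": joint torques, N m; "ee_pos": TCP position; "ee_rot": TCP orientation; "ft_force": force on the tool from outside, world axes, zero at the start; "moment": the same for the moment, N m; "finger_gap": finger opening in m.
Only numpy, scipy, OpenCV 4.12 (cv2) and the standard library are available. Lean on these libraries where they do the work, as an engineer would, in place of code of your own. Each camera call takes 0.05 s, during which the arm holds its last target. There are 200 camera calls.

TASK

Swing the white arm clear and lay every copper heater insert flat on the platform of the screw jack, one to a lane, each slid back until you feel its end sit squarely against the stop bar. When all are loaded, swing the arm over the platform right up to its stop, then raise the jack by its knob until the inserts just touch the contact pad above, so that the dial needle stands in the green sector; never drive it into the red, and leave the other things on the bench alone.

Things in the scene. Friction and masses are not known exactly. Their poses are not given: they have to be found in the camera images.
- insert_a: copper heater insert block 38 x 68 x 16 mm (two screw heads stand up 2 mm more), about 0.36 kg, grasp across the 38 mm; origin at the centre of its underside, x across the 38 mm, y along the 68 mm (either end may point either way). Starts on the worktop to the right of the station; may be absent
- insert_b: copper heater insert block 38 x 68 x 16 mm (two screw heads stand up 2 mm more), about 0.36 kg, grasp across the 38 mm; origin at the centre of its underside, x across the 38 mm, y along the 68 mm (either end may point either way). Starts on the worktop to the right of the station; may be absent
- insert_c: copper heater insert block 38 x 68 x 16 mm (two screw heads stand up 2 mm more), about 0.36 kg, grasp across the 38 mm; origin at the centre of its underside, x across the 38 mm, y along the 68 mm (either end may point either way). Starts on the worktop to the right of the station; may be absent
- deck (a point): centre of the top surface of the screw jack's aluminium platform, 110 mm along x, 176 mm along y, with a lip 3 mm high and wide along its front (-x) and both sides and the stop bar near its back. x points to the stop bar, z up; its yaw is the whole station's. With the knob at 0 it is 60 mm above the worktop
- lane_mid (a point): on the platform's surface in the middle lane (the same point as deck). Two white ribs along x, 14 mm wide, 4 mm high, 62 mm apart centre to centre, from the front lip to 34 mm behind the platform's centre, part it into three lanes 47 mm wide; each takes one insert, long side along x
- lane_left (a point): the same point in the left lane, 62 mm to +y of lane_mid
- lane_right (a point): the same point in the right lane, 62 mm to -y of lane_mid
- stop_face (a point): middle of the lower front edge of the dark steel stop bar, 10 mm high, across the platform's back (164 mm along y); inserts butt end-on against its front (-x) face. It is clamped 35 to 47 mm behind the platform's centre, differently each time; 25 N does not move it. An insert that sits against it has its origin 34 mm in front of this face
- jack_knob (a joint): turning angle of the jack's knob, 0 to 8.3 rad, growing clockwise seen from above; the platform rises 3 mm per radian. The screw holds where it is left; turning takes about 0.1 to 0.2 N m
- knob_grip (a point): on the vertical axis of the knob, in the middle of its black bar grip, which is 42 mm long (point x), 13 mm thick (point y) and 26 mm high; this point is 13 mm below the bar's top and 60 mm above the worktop. The point turns with the knob. The knob sits on a small grey gearbox 167 mm to the platform's +y side
- swing_arm (a joint): angle of the white swing arm about its vertical column: 0 = over the platform, against its stop; grows clockwise seen from above as it swings off the platform, up to 2.0 rad; it starts partly over the platform, in the way; at 1.5 rad or more the platform is clear from above; it stays where it is left (friction about 0.1 N m)
- swing_hinge (a point): on the vertical axis of the swing arm's column, 122 mm above the worktop (the arm's upper face); the column stands 115 mm from the platform's centre on its +x side. The point's -x axis points along the arm to the handle
- swing_handle (a point): on the upright black handle post on the swing arm, 16 mm thick; 140 mm from the column's axis. The post reaches from the arm's upper face (122 mm above the worktop) to 168 mm; this point is 150 mm above the worktop
- pad_face (a point): centre of the underside of the contact pad (rubber face 100 x 162 mm under a dark steel plate) that hangs below the swing arm, 92 mm above the worktop when it hangs free. It floats: what touches it from below lifts it by up to 6.5 mm, with about 3 N. When the arm is over the platform the pad lies centred above the platform
- dial_needle (a joint): reading of the round dial on top of the swing arm: 0 while the pad hangs free, plus 0.5 rad for each mm that the pad is lifted. The black needle points to the handle at 0 and turns clockwise seen from above; green sector 0.5 to 2.0 rad (pad lifted 1 to 4 mm: just touching), red sector from 2.55 rad (pressed too hard)
- dial_centre (a point): centre of the dial (54 mm across), 134 mm above the worktop on the swing arm, 65 mm from the column's axis
- note_pad: note pad, 60 x 105 x 12 mm, bystander; origin at the centre of its underside
- tweezers_a: tweezers lying flat, 18 x 125 x 10 mm, bystander; origin at the centre of its underside
- loupe: folding loupe, 52 x 30 x 16 mm, bystander; origin at the centre of its underside
- waffle_c: white die tray, 51 x 51 x 10 mm, bystander; origin at the centre of its underside
There are look-alikes about, which are no part of the job. What is shaped like the insert_c but pink is not meant. What is shaped like the insert_b but brown is not meant.

How it is judged:
By the outcome, as a careful person would: the job done as asked, in the order asked, and still so for the second after the job is handed in, with the robot touching nothing.
Of insert_a, insert_b, insert_c only 2 to 3 are there at a start; the rules pass over those that are not, and their reading is None.
At some moment in a run one of insert_a, insert_b, insert_c may be knocked a few centimetres aside while the robot is not near it.
Once in a run the grip may slacken for a moment while it holds something.
It also fails if it takes over 210 s, if anything falls off the work surface, if the arm or the gripper's body presses on something with over 40 N, if the wrist force passes 120 N, or if a joint passes its speed limit or range.

## Working session

There is one attempt and no reset: what is moved stays moved. The work goes in short steps, Python scripts to look and compute and a tool call to move; the robot and the scene stay as the last step left them, time stands still between calls to the robot, and variables do not carry over. Pictures are saved under pics/ and viewed, about 12 in all and at most 16, crops included, and the job is handed in when it is done.

Besides the shell and the picture viewer there is one more tool, called after ">>>" as name([rows], argument=value, ...), one row to a line, values as JSON. drive_tool: Moves the arm, as the interface text tells. Its arguments: {"type":"object","properties":{"steps":{"type":"array","items":{"type":"array","items":{"type":"array","items":{"type":"number"}}}},"hand":{"type":"number"},"force":{"type":"number"}},"required":["steps"]}

```bash
mkdir -p pics; cat > h.py <<'E'
import numpy as np, cv2
from scipy.spatial.transform import Rotation as R
from workcell import arm
def grab(cam,name=None):
    f=arm.grab_frame(cam)
    if name:
        cv2.imwrite(f'pics/{name}.png',f['frame'][:,:,::-1]); np.savez(f'pics/{name}.npz',K=f['intrinsics'],k1=f['k1'],T=f['camera_from_world'])
    return f
def load(name):
    d=np.load(f'pics/{name}.npz'); return dict(intrinsics=d['K'],k1=float(d['k1']),camera_from_world=d['T'])
def px2w(f,u,v,z):
    K=np.array(f['intrinsics']);k1=f['k1'];T=np.array(f['camera_from_world'])
    a=np.array([(u-K[0,2])/K[0,0],(v-K[1,2])/K[1,1]]);s=a.copy()
    for _ in range(30): s=a/(1+k1*(s@s))
    d=T[:3,:3].T@np.array([s[0],-s[1],-1.]);c=-T[:3,:3].T@T[:3,3]
    return c+d*(z-c[2])/d[2]
def w2px(f,p):
    K=np.array(f['intrinsics']);T=np.array(f['camera_from_world'])
    q=T[:3,:3]@np.asarray(p,float)+T[:3,3];s=np.array([q[0],-q[1]])/-q[2]
    s=s*(1+f['k1']*(s@s));return np.array([K[0,0]*s[0]+K[0,2],K[1,1]*s[1]+K[1,2]])
def crop(name,u0,v0,u1,v1,k,out):
    im=cv2.imread(f'pics/{name}.png')[v0:v1,u0:u1]
    cv2.imwrite(f'pics/{out}.png',cv2.resize(im,None,fx=k,fy=k,interpolation=cv2.INTER_CUBIC))
def st():
    s=arm.get_state(); r=R.from_rotvec(s['ee_rot']); 
    print('t',round(s['clock'],2),'pos',np.round(s['ee_pos'],4),'rv',np.round(s['ee_rot'],3),'F',np.round(s['ft_force'],1),'gap',round(s['finger_gap'],4),'q',np.round(s['joint_pos'],2))
    print('toolx',np.round(r.as_matrix()[:,0],3),'tooly',np.round(r.as_matrix()[:,1],3)); return s
def to(p,yaw=None):
    """shift (fraction) and turn (fraction) to reach world p with tool down, tool y axis at world angle yaw (mod pi)"""
    s=arm.get_state(); r=R.from_rotvec(s['ee_rot']); d=r.inv().apply(np.array(p)-s['ee_pos'])/0.5
    M=r.as_matrix()
    cur=np.arctan2(M[1,1],M[0,1]); 
    if yaw is None: yaw=cur
    dy=(yaw-cur+np.pi/2)%np.pi-np.pi/2; y=cur+dy
    ty=np.array([np.cos(y),np.sin(y),0]);tz=np.array([0,0,-1.]);G=np.column_stack([np.cross(ty,tz),ty,tz])
    t=(r.inv()*R.from_matrix(G)).as_rotvec()/np.radians(60)
    print('row',np.round(d,4).tolist()+np.round(t,4).tolist(),'dist mm',round(np.linalg.norm(d)*500),'yaw deg',round(np.degrees(dy),1),'q7',round(s['joint_pos'][6],2))
E
python3 - <<'E'
from h import *
st(); grab('top','top0'); grab('scene','scene0')
E
```

```text
t 0.0 pos [0.1543 0.6565 0.2297] rv [-3.620e-01 -3.121e+00  3.000e-03] F [0.2 0.6 0.3] gap 0.0876 q [-1.45  0.48  0.02  1.56 -0.01  1.11 -0.08]
toolx [-0.973  0.229 -0.   ] tooly [ 0.229  0.973 -0.002]
```

View pics/top0.png

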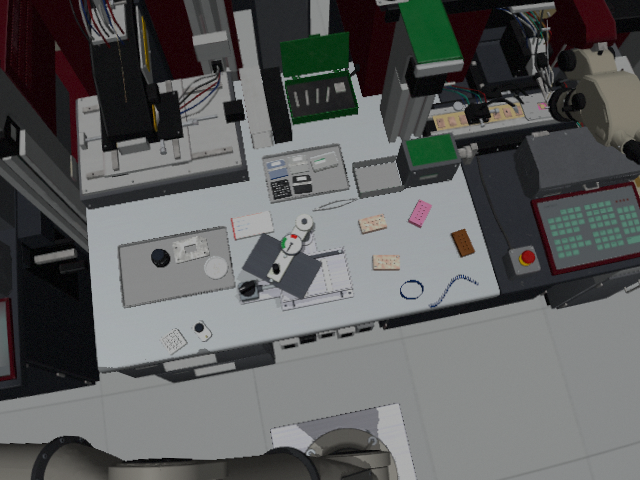

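View pics/scene0.png

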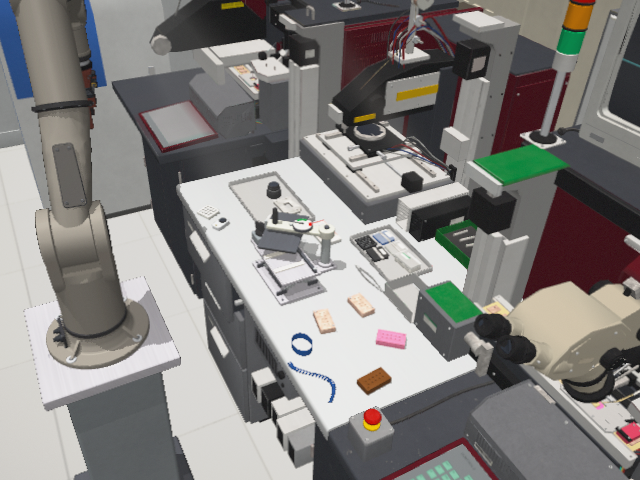

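The top view shows candidates for the inserts at (373,224) and (386,262), both copper. The pink block at (420,214) and brown block at (463,243) are look-alikes. The arm covers part of the platform and the knob is at about (249,290). Next is a close crop.

```bash
python3 - <<'E'
from h import *
crop('top0',225,180,485,330,3,'c1')
f=load('top0')
for n,u,v,z in [('ins1',373,224,.018),('ins2',386,262,.018),('pink',420,214,.018),('col',304,221,.122),('handle',277,268,.168),('knob',249,290,.073),('frontL',283,308,.063),('frontR',353,297,.063)]:
    print(n,np.round(px2w(f,u,v,z),4))
E
```

```text
ins1 [ 0.6069 -0.1975  0.018 ]
ins2 [ 0.4984 -0.2066  0.018 ]
pink [ 0.6105 -0.327   0.018 ]
col [ 0.6101 -0.0147  0.122 ]
handle [0.4911 0.0704 0.168 ]
knob [0.4783 0.1476 0.073 ]
frontL [0.4208 0.0744 0.063 ]
frontR [ 0.4146 -0.0979  0.063 ]
```

View pics/c1.png

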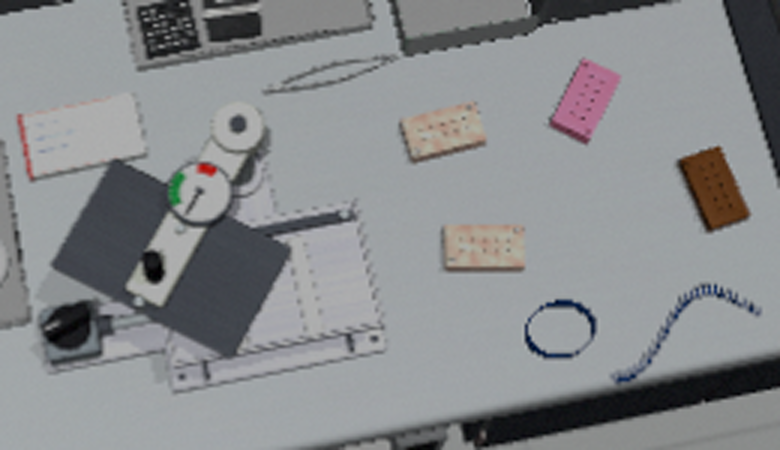

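```bash
python3 - <<'E'
from h import *
f=load('top0')
c=lambda a,b,z: np.round(px2w(f,225+a/3,180+b/3,z),4)
for n,a,b,z in [('dial',200,192,.134),('handle',152,262,.168),('colTop',238,124,.13),('RR',358,207,.063),('RF',383,330,.063),('FL',172,365,.063),('stopR',350,212,.07),('knob',68,325,.073),('baseL',174,390,0.0),('baseR',384,350,0.0)]: print(n,c(a,b,z))
T=np.array(f['camera_from_world']);print(-T[:3,:3].T@T[:3,3])
to([0.47,0.03,0.42],np.radians(90))
E
```

```text
dial [0.5535 0.0259 0.134 ]
handle [0.4932 0.0732 0.168 ]
colTop [ 0.606  -0.0149  0.13  ]
RR [ 0.5394 -0.1032  0.063 ]
RF [ 0.432  -0.1009  0.063 ]
FL [0.4366 0.0732 0.063 ]
stopR [ 0.5342 -0.0949  0.07  ]
knob [0.4831 0.1501 0.073 ]
baseL [0.4303 0.0759 0.    ]
baseR [ 0.4297 -0.1055  0.    ]
[0.10574604 0.06367811 1.4259222 ]
row [-0.9014, -1.0761, -0.3786, -0.0015, -0.0, -0.2204] dist mm 727 yaw deg 13.2 q7 -0.08
```

>>> drive_tool([
  [[-0.5,-0.32,-0.3,0,0,0],[-0.5,-0.32,-0.3,0,0,0],[-0.5,-0.32,-0.3,0,0,0],[-0.5,-0.32,-0.3,0,0,0],[-0.5,-0.32,-0.3,0,0,-0.1],[-0.5,-0.32,-0.3,0,0,-0.2],[-0.5,-0.32,-0.3,0,0,-0.22],[-0.5,-0.32,-0.3,0,0,-0.22]],
], hand=0.0)

```text
clock: 0.77
ee_pos: [0.3622, 0.4422, 0.3814]
ee_rot: [0.001, -3.141, 0.0]
ft_force: [0.8, 0.6, 0.2]
finger_gap: 0.0442
```

```bash
python3 - <<'E'
from h import *
st(); to([0.47,0.06,0.40],np.radians(90))
E
```

```text
t 0.77 pos [0.3622 0.4422 0.3814] rv [ 1.000e-03 -3.141e+00  0.000e+00] F [0.8 0.6 0.2] gap 0.0442 q [-1.08  0.2   0.1   1.61 -0.02  1.34  0.6 ]
toolx [-1.    -0.001  0.   ] tooly [-0.001  1.    -0.   ]
row [-0.215, -0.7646, -0.0371, -0.0003, -0.0003, 0.0007] dist mm 398 yaw deg -0.0 q7 0.6
```

>>> drive_tool([
  [[-0.215,-0.765,-0.04,0,0,0],[-0.215,-0.765,-0.04,0,0,0],[-0.215,-0.765,-0.04,0,0,0],[-0.215,-0.765,-0.04,0,0,0],[-0.215,-0.765,-0.04,0,0,0],[-0.215,-0.765,-0.04,0,0,0],[-0.215,-0.765,-0.04,0,0,0],[-0.215,-0.765,-0.04,0,0,0]],
])

```text
clock: 1.43
ee_pos: [0.4509, 0.1214, 0.3973]
ee_rot: [-0.001, -3.141, -0.0]
ft_force: [0.9, 0.7, 0.1]
finger_gap: 0.044
```

```bash
python3 - <<'E'
from h import *
st(); grab('wrist','w1')
to([0.47,0.06,0.40],np.radians(90))
E
```

```text
t 1.43 pos [0.4509 0.1214 0.3973] rv [-1.000e-03 -3.141e+00 -0.000e+00] F [0.9 0.7 0.1] gap 0.044 q [-0.75 -0.02  0.35  1.81  0.01  1.35  1.17]
toolx [-1.  0.  0.] tooly [0. 1. 0.]
row [-0.0345, -0.1043, -0.0034, -0.002, 0.0016, -0.011] dist mm 55 yaw deg 0.7 q7 1.18
```

View pics/w1.png

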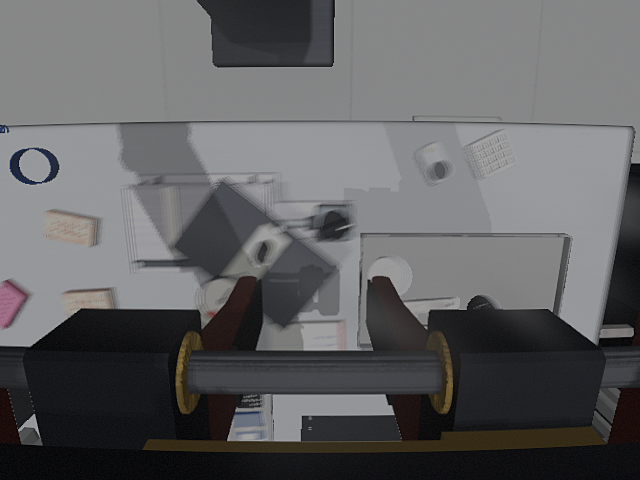

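The wrist view (blurred, still moving) shows the handle post at (262,250) and the knob at (333,222). I move above the handle and turn so the jaws straddle it.

```bash
python3 - <<'E'
from h import *
f=load('w1'); print(px2w(f,262,250,.168),px2w(f,333,222,.073))
to([0.493,0.073,0.25],np.radians(52))
E
```

```text
[0.48862664 0.07241528 0.168     ] [0.48021894 0.14523003 0.073     ]
row [-0.0796, -0.0772, 0.2966, -0.0014, 0.0022, 0.6223] dist mm 158 yaw deg -37.3 q7 1.18
```

>>> drive_tool([
  [[-0.08,-0.077,0.1,0,0,0.12],[-0.08,-0.077,0.2,0,0,0.24],[-0.08,-0.077,0.25,0,0,0.36],[-0.08,-0.077,0.29,0,0,0.48],[-0.08,-0.077,0.29,0,0,0.6],[-0.08,-0.077,0.29,0,0,0.62],[-0.08,-0.077,0.29,0,0,0.62],[-0.08,-0.077,0.29,0,0,0.62]],
])

```text
clock: 2.15
ee_pos: [0.4918, 0.0856, 0.2534]
ee_rot: [0.997, 2.978, 0.002]
ft_force: [-0.4, -0.1, -0.1]
finger_gap: 0.0435
```

```bash
python3 - <<'E'
from h import *
st(); f=grab('wrist','w2')
to([0.491,0.0725,0.150],np.radians(52))
print(w2px(f,[.491,.0725,.168]))
E
```

```text
t 2.15 pos [0.4918 0.0856 0.2534] rv [9.970e-01 2.978e+00 2.000e-03] F [-0.4 -0.1 -0.1] gap 0.0435 q [-0.7   0.16  0.45  1.97 -0.08  1.03  0.72]
toolx [-0.799  0.602 -0.001] tooly [0.602 0.799 0.002]
row [-0.0143, -0.0224, 0.2072, 0.0021, 0.001, 0.0162] dist mm 104 yaw deg -1.0 q7 0.72
[294.56263904 264.86543878]
```

View pics/w2.png

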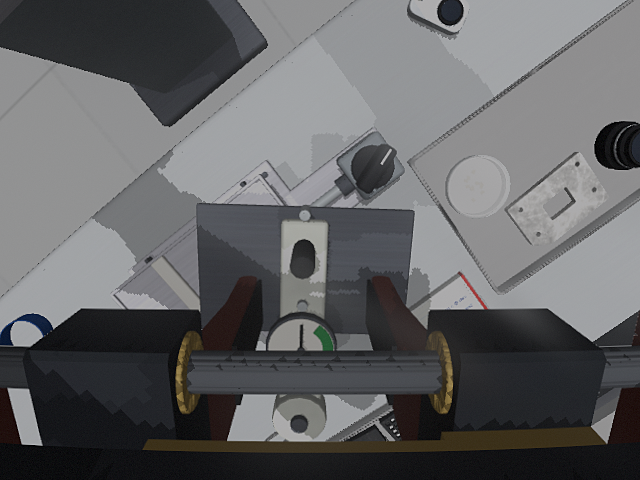

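The post is at (304,258), between the jaws, with the dial at (302,340) and the column at (299,418).

```bash
python3 - <<'E'
from h import *
f=load('w2'); T=f['camera_from_world']; print('cam',-T[:3,:3].T@T[:3,3])
for p,z in [((304,247),.168),((304,270),.168),((304,247),.122),((304,270),.122),((302,340),.134),((299,420),.13),((373,168),.073)]: print(p,z,np.round(px2w(f,*p,z),4))
E
```

```text
cam [0.43790635 0.1268253  0.40747027]
(304, 247) 0.168 [0.4855 0.0839 0.168 ]
(304, 270) 0.168 [0.4971 0.0751 0.168 ]
(304, 247) 0.122 [0.4947 0.0757 0.122 ]
(304, 270) 0.122 [0.5084 0.0652 0.122 ]
(302, 340) 0.134 [0.5474 0.0338 0.134 ]
(299, 420) 0.13 [ 0.6035 -0.0123  0.13  ]
(373, 168) 0.073 [0.4855 0.1511 0.073 ]
```

>>> drive_tool([
  [[-0.019,-0.011,0.05,0,0,0],[-0.019,-0.011,0.1,0,0,0],[-0.019,-0.011,0.15,0,0,0],[-0.019,-0.011,0.18,0,0,0],[-0.019,-0.011,0.205,0,0,0],[-0.019,-0.011,0.205,0,0,0]],
])

```text
clock: 2.7
ee_pos: [0.4945, 0.0752, 0.1487]
ee_rot: [-0.998, -2.977, 0.002]
ft_force: [-0.6, -0.2, -0.2]
finger_gap: 0.044
```

>>> drive_tool([
  [[-0.001,0.02,0,0,0,0.067],[-0.003,0.039,0,0,0,0.133],[-0.006,0.058,0,0,0,0.2],[-0.011,0.077,0,0,0,0.267],[-0.017,0.096,0,0,0,0.333],[-0.024,0.114,0,0,0,0.4],[-0.033,0.131,0,0,0,0.467],[-0.042,0.148,0,0,0,0.533]],
])

```text
clock: 3.37
ee_pos: [0.5579, 0.1219, 0.1516]
ee_rot: [1.785, 2.584, 0.003]
ft_force: [-0.1, -0.2, -0.9]
finger_gap: 0.0441
```

>>> drive_tool([
  [[-0.001,0.02,0,0,0,0.067],[-0.003,0.039,0,0,0,0.133],[-0.006,0.058,0,0,0,0.2],[-0.011,0.077,0,0,0,0.267],[-0.017,0.096,0,0,0,0.333],[-0.024,0.114,0,0,0,0.4],[-0.033,0.131,0,0,0,0.467],[-0.042,0.148,0,0,0,0.533]],
])

```text
clock: 4.03
ee_pos: [0.6343, 0.1286, 0.1516]
ee_rot: [-2.428, -1.993, -0.003]
ft_force: [-0.7, -0.6, 0.9]
finger_gap: 0.0437
```

```bash
python3 - <<'E'
from h import *
s=st(); c=np.array([.604,-.0135]); d=s['ee_pos'][:2]-c; print(np.linalg.norm(d), np.degrees(np.arctan2(d[1],d[0])))
E
```

```text
t 4.03 pos [0.6343 0.1286 0.1516] rv [-2.428 -1.993 -0.003] F [-0.7 -0.6  0.9] gap 0.0437 q [-0.76  0.59  0.66  1.73 -0.43  0.97 -0.12]
toolx [0.195 0.981 0.002] tooly [ 0.981 -0.195  0.001]
0.14533994068270917 77.95420033677757
```

>>> drive_tool([
  [[-0.001,0.015,0,0,0,0.05],[-0.002,0.03,0,0,0,0.1],[-0.002,0.03,0,0,0,0.1],[-0.002,0.03,-0.08,0,0,0.1],[-0.002,0.03,-0.16,0,0,0.1],[-0.002,0.03,-0.24,0,0,0.1],[-0.002,0.03,-0.32,0,0,0.1],[-0.002,0.03,-0.4,0,0,0.1]],
])

```text
clock: 4.7
ee_pos: [0.6474, 0.124, 0.3533]
ee_rot: [-2.526, -1.868, -0.003]
ft_force: [0.8, 0.9, 0.5]
finger_gap: 0.0439
```

```bash
python3 - <<'E'
from h import *
st(); to([0.52,-0.06,0.36],np.radians(90)); to([0.52,-0.06,0.36],np.radians(0))
E
```

```text
t 4.7 pos [0.6474 0.124  0.3533] rv [-2.526 -1.868 -0.003] F [0.8 0.9 0.5] gap 0.0439 q [-0.82  0.45  0.79  1.48 -0.32  1.35 -0.3 ]
toolx [0.293 0.956 0.001] tooly [ 0.956 -0.293  0.001]
row [-0.4264, -0.136, -0.0141, -0.0, -0.0017, 1.2164] dist mm 224 yaw deg -73.0 q7 -0.3
row [-0.4264, -0.136, -0.0141, 0.0011, -0.0011, -0.2836] dist mm 224 yaw deg 17.0 q7 -0.3
```

>>> drive_tool([
  [[-0.07,-0.022,-0.01,0,0,-0.1],[-0.14,-0.044,-0.01,0,0,-0.2],[-0.21,-0.066,-0.01,0,0,-0.28],[-0.28,-0.09,-0.01,0,0,-0.28],[-0.35,-0.11,-0.01,0,0,-0.28],[-0.426,-0.136,-0.01,0,0,-0.28],[-0.426,-0.136,-0.01,0,0,-0.28],[-0.426,-0.136,-0.01,0,0,-0.28]],
], hand=0.6)

```text
clock: 5.37
ee_pos: [0.5189, -0.0617, 0.3564]
ee_rot: [-2.231, -2.212, -0.006]
ft_force: [0.0, 0.4, 0.4]
finger_gap: 0.0702
```

```bash
python3 - <<'E'
from h import *
st(); grab('wrist','w3'); grab('top','top3')
E
```

```text
t 5.37 pos [ 0.5189 -0.0617  0.3564] rv [-2.231 -2.212 -0.006] F [0.  0.4 0.4] gap 0.0702 q [-0.73  0.13  0.82  1.79 -0.11  1.26  0.12]
toolx [0.009 1.    0.003] tooly [ 1.    -0.009  0.003]
```

View pics/w3.png

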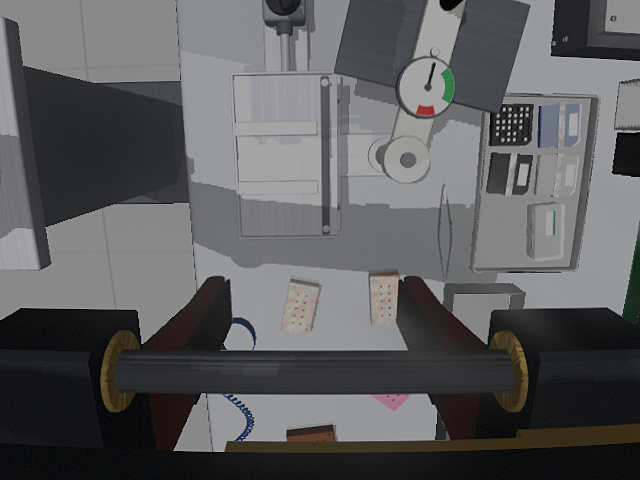

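The wrist view shows the whole platform, from (233,75) to (340,237). The stop bar is at column ~325, ribs at rows 128 and 187. Inserts are at (301,305) and (384,298).

```bash
python3 - <<'E'
from h import *
im=cv2.imread('pics/w3.png')
a=cv2.resize(im[65:245,225:350],None,fx=3.3,fy=3.3,interpolation=cv2.INTER_CUBIC)
b=cv2.resize(im[265:340,275:410],None,fx=2.8,fy=2.8,interpolation=cv2.INTER_CUBIC)
c=np.zeros((600,800,3),np.uint8); c[:a.shape[0],:a.shape[1]]=a; c[:b.shape[0],420:420+b.shape[1]]=b
cv2.imwrite('pics/c3.png',c)
E
```

```text
(no output)
```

View pics/c3.png

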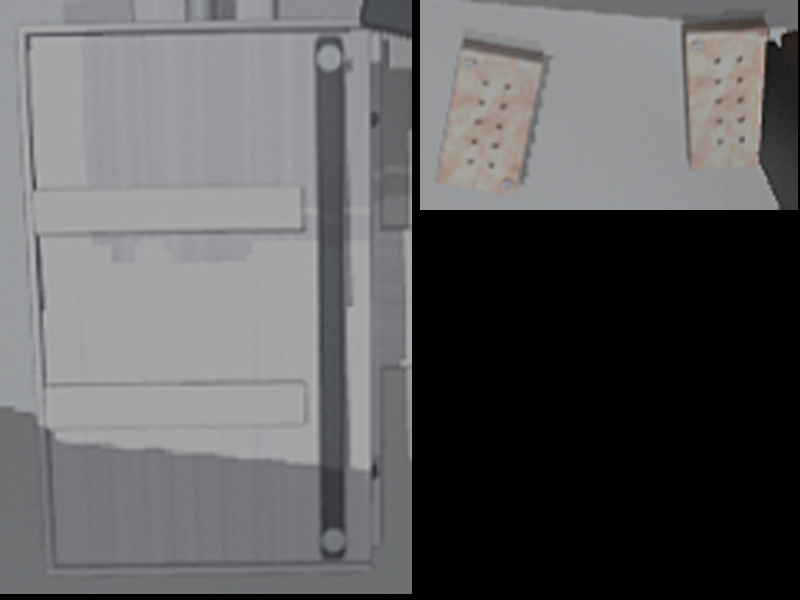

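```bash
python3 - <<'E'
from h import *
f=load('w3')
A=lambda a,b,z: px2w(f,225+a/3.3,65+b/3.3,z)
B=lambda a,b,z: px2w(f,275+(a-420)/2.8,265+b/2.8,z)
z=.063
cs=np.array([A(20,27,z),A(372,25,z),A(48,572,z),A(372,570,z)]); print(np.round(cs,4)); print('ctr',cs.mean(0))
for n,p,q in [('rib1',(35,209),(302,209)),('rib2',(45,404),(304,404))]:
    a,b=A(*p,.064),A(*q,.064); print(n,np.round(a,4),np.round(b,4),'yaw',np.degrees(np.arctan2(*(b-a)[1::-1])))
a,b=A(318,45,.07),A(321,550,.07); print('stop',np.round(a,4),np.round(b,4),'yaw',np.degrees(np.arctan2(*(a-b)[1::-1]))-90)
for n,c in [('L',[(463,50),(545,65),(520,192),(437,182)]),('R',[(686,32),(765,30),(758,166),(690,168)])]:
    w=np.array([B(*p,.016) for p in c]); print(n,'ctr',w.mean(0).round(4),'W',np.linalg.norm(w[0]-w[1]).round(4),np.linalg.norm(w[2]-w[3]).round(4),'L',np.linalg.norm(w[0]-w[3]).round(4),np.linalg.norm(w[1]-w[2]).round(4))
    d=(w[0]+w[1]-w[2]-w[3]);print('long yaw',np.degrees(np.arctan2(d[1],d[0])))
print(w2px(f,[.604,-.0135,.13]), 'col', np.round(px2w(f,408,160,.13),4))
f=load('top3'); im=cv2.imread('pics/top3.png')
for n,p in [('L',(386,262)),('R',(373,224))]: print(n,px2w(f,*p,.016))
E
```

```text
[[ 0.4351  0.0739  0.063 ]
 [ 0.5449  0.0732  0.063 ]
 [ 0.4356 -0.1011  0.063 ]
 [ 0.5456 -0.1014  0.063 ]]
ctr [ 0.49028255 -0.01386217  0.063     ]
rib1 [0.4374 0.0183 0.064 ] [0.5227 0.0173 0.064 ] yaw -0.6937946179680728
rib2 [ 0.4377 -0.044   0.064 ] [ 0.5229 -0.0449  0.064 ] yaw -0.6050594315087428
stop [0.5279 0.0663 0.07  ] [ 0.5281 -0.0928  0.07  ] yaw 0.08437522842064027
L ctr [ 0.5006 -0.2071  0.016 ] W 0.038 0.0393 L 0.0669 0.0645
long yaw 78.66571551947104
R ctr [ 0.6084 -0.1968  0.016 ] W 0.0359 0.032 L 0.0673 0.0672
long yaw 91.4606815832393
[406.30993694 160.66306582] col [ 0.6055 -0.0129  0.13  ]
L [ 0.49895716 -0.20693822  0.016     ]
R [ 0.60762489 -0.19787412  0.016     ]
```

```bash
python3 - <<'E'
from h import *
to([0.500,-0.207,0.10],np.radians(-11.3))
E
```

```text
row [-0.2978, -0.0404, 0.511, 0.0014, -0.0015, 0.1844] dist mm 296 yaw deg -11.1 q7 0.12
```

>>> drive_tool([
  [[-0.08,-0.01,0.02,0,0,0.1],[-0.15,-0.02,0.06,0,0,0.184],[-0.22,-0.03,0.1,0,0,0.184],[-0.27,-0.04,0.16,0,0,0.184],[-0.298,-0.04,0.23,0,0,0.184],[-0.298,-0.04,0.31,0,0,0.184],[-0.298,-0.04,0.39,0,0,0.184],[-0.298,-0.04,0.46,0,0,0.184]],
])

```text
clock: 6.13
ee_pos: [0.4996, -0.207, 0.1221]
ee_rot: [-2.427, -1.993, 0.002]
ft_force: [0.1, 0.1, 0.1]
finger_gap: 0.0703
```

```bash
python3 - <<'E'
from h import *
st();to([0.500,-0.207,0.015],np.radians(-11.3))
f=grab('wrist','w4')
for h in [(-.019,-.034),(.019,-.034),(.019,.034),(-.019,.034)]:
    r=R.from_euler('z',-11.3,degrees=True).apply([*h,0]); print(w2px(f,[.5+r[0],-.207+r[1],.016]).round(0))
E
```

```text
t 6.13 pos [ 0.4996 -0.207   0.1221] rv [-2.427e+00 -1.993e+00  2.000e-03] F [0.1 0.1 0.1] gap 0.0703 q [-0.3   0.49  0.75  2.01 -0.46  0.81  0.52]
toolx [ 0.195  0.981 -0.   ] tooly [ 0.981 -0.195 -0.001]
row [0.0003, 0.001, 0.2142, -0.0014, 0.0001, 0.001] dist mm 107 yaw deg -0.1 q7 0.52
[287. 293.]
[344. 294.]
[346. 193.]
[286. 193.]
```

View pics/w4.png

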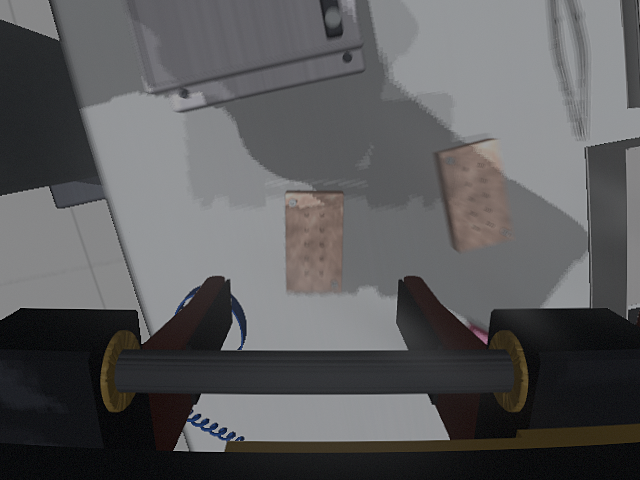

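The insert lies square between the jaws with corners at (286,193)-(344,293), as predicted. I go down and grip.

>>> drive_tool([
  [[0,0,0.06,0,0,0],[0,0,0.12,0,0,0],[0,0,0.17,0,0,0],[0,0,0.2,0,0,0],[0,0,0.214,0,0,0],[0,0,0.214,0,0,0],[0,0,0.214,0,0,0]],
])

```text
clock: 6.77
ee_pos: [0.5002, -0.208, 0.0187]
ee_rot: [2.43, 1.991, 0.001]
ft_force: [0.1, -0.3, 0.4]
finger_gap: 0.0704
```

>>> drive_tool([
  [[0,0,0,0,0,0],[0,0,0,0,0,0],[0,0,0,0,0,0],[0,0,0,0,0,0],[0,0,0,0,0,0],[0,0,0,0,0,0]],
], hand=-0.4, force=30)

```text
clock: 7.27
ee_pos: [0.4993, -0.2083, 0.0182]
ee_rot: [2.431, 1.989, 0.001]
ft_force: [0.2, 0.2, 3.3]
finger_gap: 0.0374
```

>>> drive_tool([
  [[0,0,-0.04,0,0,0],[0,0,-0.1,0,0,0],[0,0,-0.17,0,0,0],[0,0,-0.24,0,0,0],[0,0,-0.27,0,0,0],[0,0,-0.27,0,0,0]],
])

```text
clock: 7.77
ee_pos: [0.5007, -0.2091, 0.1559]
ee_rot: [2.429, 1.986, 0.006]
ft_force: [0.1, -0.4, -3.7]
finger_gap: 0.0376
```

```bash
python3 - <<'E'
from h import *
st();to([0.484,-0.0755,0.12],np.radians(89.5));to([0.484,-0.0135,0.12],np.radians(89.5))
E
```

```text
t 7.77 pos [ 0.5007 -0.2091  0.1559] rv [2.429 1.986 0.006] F [ 0.1 -0.4 -3.7] gap 0.0376 q [-0.34  0.44  0.8   1.99 -0.42  0.87  0.49]
toolx [0.198 0.98  0.   ] tooly [ 0.98  -0.198  0.005]
row [0.2552, -0.0862, 0.0713, 0.0041, -0.0039, 1.3177] dist mm 139 yaw deg -79.1 q7 0.49
row [0.3768, -0.1107, 0.0712, 0.0041, -0.0039, 1.3177] dist mm 200 yaw deg -79.1 q7 0.49
```

>>> drive_tool([
  [[0.03,-0.01,0,0,0,0.11],[0.06,-0.02,0,0,0,0.22],[0.09,-0.03,0,0,0,0.33],[0.12,-0.04,0,0,0,0.44],[0.15,-0.05,0,0,0,0.55],[0.18,-0.06,0,0,0,0.66],[0.21,-0.07,0,0,0,0.77],[0.24,-0.08,0,0,0,0.88]],
])

```text
clock: 8.43
ee_pos: [0.4822, -0.0817, 0.1513]
ee_rot: [-3.064, -0.692, 0.004]
ft_force: [-0.6, -0.6, -4.5]
finger_gap: 0.0376
```

>>> drive_tool([
  [[0,0,0,0,0,0.11],[0,0,0,0,0,0.22],[0,0,0,0,0,0.33],[0,0,0,0,0,0.44],[0,0,0,0,0,0.44],[0,0,0,0,0,0.44],[0,0,0,0,0,0.44]],
])

```text
clock: 9.02
ee_pos: [0.483, -0.0827, 0.1521]
ee_rot: [3.141, -0.012, -0.002]
ft_force: [-1.2, 0.6, -3.6]
finger_gap: 0.0374
```

```bash
python3 - <<'E'
from h import *
st();to([0.482,-0.0755,0.12],np.radians(89.5))
E
```

```text
t 9.02 pos [ 0.483  -0.0827  0.1521] rv [ 3.141e+00 -1.200e-02 -2.000e-03] F [-1.2  0.6 -3.6] gap 0.0374 q [-0.86  0.56  1.22  2.11 -0.67  0.93 -0.84]
toolx [ 1.    -0.008 -0.001] tooly [-0.008 -1.     0.   ]
row [-0.002, -0.0144, 0.0642, 0.0003, 0.0014, 0.0009] dist mm 33 yaw deg -0.1 q7 -0.84
```

>>> drive_tool([
  [[-0.002,-0.014,0,0,0,0],[-0.002,-0.014,0.04,0,0,0],[-0.002,-0.014,0.08,0,0,0],[-0.002,-0.014,0.11,0,0,0],[-0.002,-0.014,0.124,0,0,0],[-0.002,-0.014,0.124,0,0,0],[-0.002,-0.014,0.124,0,0,0]],
])

```text
clock: 9.6
ee_pos: [0.4828, -0.0757, 0.0912]
ee_rot: [-3.141, 0.016, -0.0]
ft_force: [-0.3, 0.2, -3.6]
finger_gap: 0.0378
```

```bash
python3 - <<'E'
from h import *
st(); f=grab('wrist','w5'); to([0.482,-0.0755,0.079],np.radians(89.5))
E
```

```text
t 9.6 pos [ 0.4828 -0.0757  0.0912] rv [-3.141  0.016 -0.   ] F [-0.3  0.2 -3.6] gap 0.0378 q [-0.77  0.63  1.08  2.16 -0.79  0.82 -0.77]
toolx [ 1.   -0.01  0.  ] tooly [-0.01 -1.   -0.  ]
row [-0.0024, -0.0007, 0.0251, -0.0, -0.0009, -0.0018] dist mm 13 yaw deg 0.1 q7 -0.77
```

View pics/w5.png

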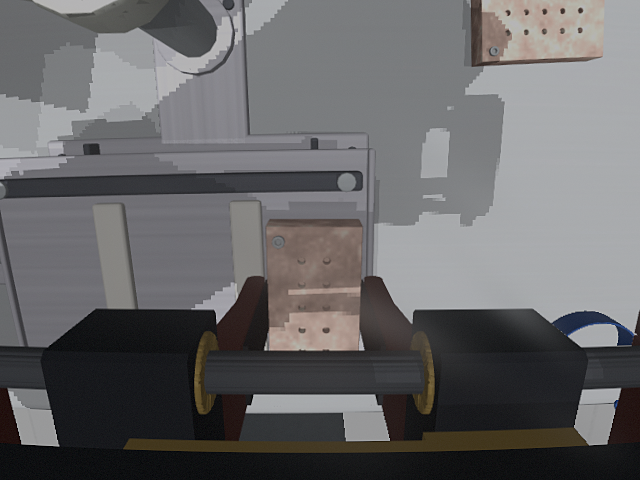

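The insert sits over the right lane, between the rib at column 261 and the side lip at 370, with the stop bar in front at row 182. I lower it onto the deck.

>>> drive_tool([
  [[-0.002,0,0.008,0,0,0],[-0.002,0,0.014,0,0,0],[-0.002,0,0.019,0,0,0],[-0.002,0,0.022,0,0,0],[-0.002,0,0.024,0,0,0],[-0.002,0,0.024,0,0,0]],
])

```text
clock: 10.15
ee_pos: [0.482, -0.0756, 0.0804]
ee_rot: [-3.139, 0.018, -0.001]
ft_force: [-7.2, 3.5, 22.2]
finger_gap: 0.0376
```

>>> drive_tool([
  [[0,0,0.002,0,0,0],[0,0,0.004,0,0,0],[0,0,0.004,0,0,0],[0,0,0.004,0,0,0]],
])

```text
clock: 10.48
ee_pos: [0.482, -0.0756, 0.0786]
ee_rot: [-3.139, 0.017, -0.001]
ft_force: [-7.7, 3.7, 22.5]
finger_gap: 0.0376
```

>>> drive_tool([
  [[0,0,-0.003,0,0,0],[0,0,-0.006,0,0,0],[0,0,-0.006,0,0,0],[0,0,-0.006,0,0,0]],
])

```text
clock: 10.82
ee_pos: [0.4817, -0.0757, 0.0798]
ee_rot: [3.141, -0.017, -0.0]
ft_force: [-0.0, -0.6, -3.5]
finger_gap: 0.0376
```

```bash
python3 - <<'E'
from h import *
st(); f=grab('wrist','w6'); crop('w6',200,130,400,360,2.5,'c6')
E
```

```text
t 10.82 pos [ 0.4817 -0.0757  0.0798] rv [ 3.141 -0.017 -0.   ] F [-0.  -0.6 -3.5] gap 0.0376 q [-0.76  0.65  1.05  2.17 -0.82  0.8  -0.75]
toolx [ 1.    -0.011 -0.   ] tooly [-0.011 -1.     0.   ]
```

View pics/c6.png

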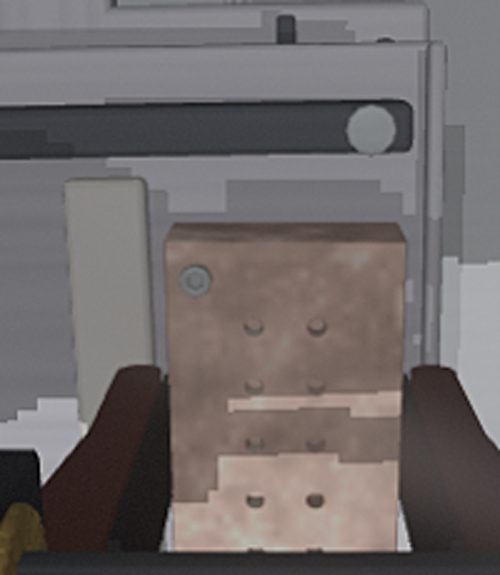

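>>> drive_tool([
  [[0,0,0.001,0,0,0],[0,0,0.002,0,0,0],[0,0,0.002,0,0,0]],
])

```text
clock: 11.12
ee_pos: [0.4816, -0.0757, 0.0788]
ee_rot: [-3.141, 0.017, 0.001]
ft_force: [-0.8, 0.1, -2.8]
finger_gap: 0.0374
```

>>> drive_tool([
  [[0,0,0,0,0,0],[0,0,0,0,0,0],[0,0,0.002,0,0,0],[0,0,0.005,0,0,0],[0,0,0.008,0,0,0],[0,0,0.008,0,0,0],[0,0,0.008,0,0,0]],
], hand=0.12)

```text
clock: 11.7
ee_pos: [0.4817, -0.0758, 0.0748]
ee_rot: [3.142, -0.017, -0.0]
ft_force: [0.4, -1.3, 0.5]
finger_gap: 0.0492
```

>>> drive_tool([
  [[0,0,0,0,0,0],[0,0,0,0,0,0],[0,0,0,0,0,0],[0,0,0,0,0,0],[0,0,0,0,0,0],[0,0,0,0,0,0]],
], hand=-0.4, force=20)

```text
clock: 12.2
ee_pos: [0.4817, -0.0757, 0.0749]
ee_rot: [-3.142, 0.017, -0.0]
ft_force: [0.2, 0.8, -0.7]
finger_gap: 0.0379
```

>>> drive_tool([
  [[0.003,0,0,0,0,0],[0.006,0,0,0,0,0],[0.009,0,0,0,0,0],[0.012,0,0,0,0,0],[0.015,0,0,0,0,0],[0.018,0,0,0,0,0],[0.02,0,0,0,0,0],[0.02,0,0,0,0,0]],
])

```text
clock: 12.87
ee_pos: [0.4867, -0.0761, 0.0747]
ee_rot: [-3.139, 0.02, 0.014]
ft_force: [-14.7, 1.2, 19.8]
finger_gap: 0.0374
```

>>> drive_tool([
  [[0.001,0,0,0,0,0],[0.002,0,0,0,0,0],[0.003,0,0,0,0,0],[0.004,0,0,0,0,0],[0.004,0,0,0,0,0]],
])

```text
clock: 13.28
ee_pos: [0.489, -0.0762, 0.0746]
ee_rot: [-3.139, 0.02, 0.012]
ft_force: [-11.7, 0.3, 12.5]
finger_gap: 0.0379
```

```bash
python3 - <<'E'
from h import *
st(); f=grab('wrist','w7')
for n in ['w6','w7']:
    im=cv2.imread(f'pics/{n}.png'); print(n,[(r,*im[r,320:326].mean(0).astype(int)) for r in range(170,240,3)])
g=load('w6'); print(px2w(g,314,226,.0775),px2w(g,314,220,.0615), px2w(g,314,192,.07))
print(w2px(f,[.528,-.0755,.07]),w2px(f,[.528,-.0755,.0765]))
E
```

```text
t 13.28 pos [ 0.489  -0.0762  0.0746] rv [-3.139  0.02   0.012] F [-11.7   0.3  12.5] gap 0.0379 q [-0.74  0.67  1.04  2.15 -0.82  0.81 -0.75]
toolx [ 1.    -0.013 -0.008] tooly [-0.013 -1.    -0.003]
w6 [(170, np.int64(57), np.int64(53), np.int64(53)), (173, np.int64(65), np.int64(60), np.int64(59)), (176, np.int64(72), np.int64(66), np.int64(65)), (179, np.int64(70), np.int64(64), np.int64(63)), (182, np.int64(70), np.int64(65), np.int64(62)), (185, np.int64(70), np.int64(64), np.int64(62)), (188, np.int64(69), np.int64(64), np.int64(62)), (191, np.int64(87), np.int64(82), np.int64(82)), (194, np.int64(137), np.int64(132), np.int64(132)), (197, np.int64(138), np.int64(133), np.int64(133)), (200, np.int64(140), np.int64(134), np.int64(136)), (203, np.int64(116), np.int64(111), np.int64(112)), (206, np.int64(118), np.int64(113), np.int64(114)), (209, np.int64(120), np.int64(115), np.int64(115)), (212, np.int64(120), np.int64(115), np.int64(115)), (215, np.int64(117), np.int64(112), np.int64(113)), (218, np.int64(111), np.int64(106), np.int64(108)), (221, np.int64(74), np.int64(79), n
[... 1006 characters left out ...]
(57), np.int64(56)), (212, np.int64(123), np.int64(118), np.int64(119)), (215, np.int64(118), np.int64(114), np.int64(115)), (218, np.int64(119), np.int64(114), np.int64(115)), (221, np.int64(122), np.int64(116), np.int64(117)), (224, np.int64(65), np.int64(71), np.int64(83)), (227, np.int64(76), np.int64(82), np.int64(96)), (230, np.int64(75), np.int64(80), np.int64(94)), (233, np.int64(100), np.int64(108), np.int64(125)), (236, np.int64(100), np.int64(108), np.int64(125)), (239, np.int64(98), np.int64(106), np.int64(123))]
[ 0.51489858 -0.0748751   0.0775    ] [ 0.51411887 -0.0748742   0.0615    ] [ 0.52716351 -0.07501044  0.07      ]
[313.83416968 210.11590112] [313.78969479 213.20500994]
```

```bash
python3 - <<'E'
from h import *
for n,a,b in [('w6',226,219.5),('w7',231.5,222.5)]:
    f=load(n); print(n,px2w(f,322,a,.0765)[:2],px2w(f,322,b,.0605)[:2])
to([.482,-.0757,.078],np.radians(89.5))
E
```

```text
w6 [ 0.51465279 -0.07799778] [ 0.51410323 -0.0783038 ]
w7 [ 0.5209338  -0.07851533] [ 0.52102513 -0.07878253]
row [-0.0151, -0.0009, -0.0067, -0.002, 0.0066, -0.0036] dist mm 8 yaw deg 0.2 q7 -0.75
```

>>> drive_tool([
  [[0,0,-0.002,0,0,0],[0,0,-0.002,0,0,0],[0.003,0,-0.002,0,0,0],[0.005,0,-0.002,0,0,0],[0.007,0,-0.002,0,0,0],[0.007,0,-0.002,0,0,0]],
])

```text
clock: 13.83
ee_pos: [0.495, -0.0757, 0.0752]
ee_rot: [-3.141, 0.017, 0.007]
ft_force: [-7.5, -0.2, 0.3]
finger_gap: 0.0377
```

>>> drive_tool([
  [[0.002,0,0,0,0,0],[0.004,0,0,0,0,0],[0.004,0,0,0,0,0]],
])

```text
clock: 14.08
ee_pos: [0.4953, -0.0758, 0.075]
ee_rot: [-3.14, 0.017, 0.012]
ft_force: [-11.5, 0.5, 4.0]
finger_gap: 0.038
```

>>> drive_tool([
  [[-0.003,0,0,0,0,0],[-0.003,0,0,0,0,0],[-0.003,0,0,0,0,0]],
])

```text
clock: 14.33
ee_pos: [0.4951, -0.0758, 0.075]
ee_rot: [-3.141, 0.017, 0.008]
ft_force: [-7.3, -0.7, -2.0]
finger_gap: 0.0379
```

>>> drive_tool([
  [[0,0,0,0,0,0],[0,0,0,0,0,0],[0,0,0,0,0,0],[0,0,-0.04,0,0,0],[0,0,-0.08,0,0,0],[-0.06,0,-0.08,0,0,0],[-0.11,0,-0.08,0,0,0],[-0.11,0,-0.08,0,0,0]],
], hand=0.12)

```text
clock: 15.0
ee_pos: [0.4387, -0.0753, 0.1157]
ee_rot: [-3.139, 0.021, 0.004]
ft_force: [-1.2, -0.2, -0.2]
finger_gap: 0.0489
```

>>> drive_tool([
  [[0,0,0,0,0,0],[0,0,0,0,0,0],[0,0,0,0,0,0],[0,0,0,0,0,0],[0,0,0,0,0,0],[0,0,0,0,0,0],[0,0,0,0,0,0]],
], hand=-1)

```text
clock: 15.58
ee_pos: [0.4429, -0.0754, 0.1159]
ee_rot: [3.141, -0.017, -0.0]
ft_force: [-0.0, -0.1, 0.1]
finger_gap: 0.0063
```

```bash
python3 - <<'E'
from h import *
st(); to([.440,-.0757,.074],np.radians(89.5)); f=grab('wrist','w8'); crop('w8',190,60,450,330,2.2,'c8')
im=cv2.imread('pics/w8.png')
E
```

```text
t 15.58 pos [ 0.4429 -0.0754  0.1159] rv [ 3.141 -0.017 -0.   ] F [-0.  -0.1  0.1] gap 0.0063 q [-0.87  0.55  1.18  2.23 -0.72  0.82 -0.79]
toolx [ 1.    -0.011 -0.   ] tooly [-0.011 -1.     0.   ]
row [-0.0058, 0.0005, 0.0837, 0.0003, 0.0001, -0.0022] dist mm 42 yaw deg 0.1 q7 -0.79
```

View pics/c8.png

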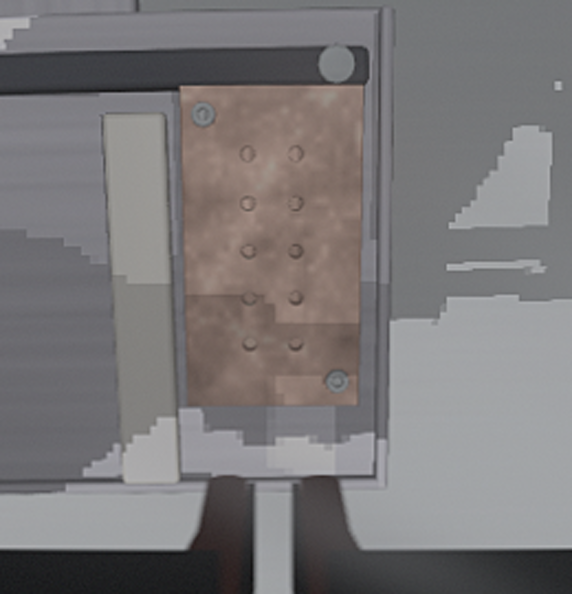

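Seated: the insert's end lies along the bar with no gap at the top of the crop, and it is straight in the lane. I push gently from behind to feel it square.

>>> drive_tool([
  [[0,0,0.03,0,0,0],[0,0,0.06,0,0,0],[0,0,0.08,0,0,0],[0,0,0.082,0,0,0],[0.006,0,0.082,0,0,0],[0.011,0,0.082,0,0,0],[0.015,0,0.082,0,0,0],[0.015,0,0.082,0,0,0]],
])

```text
clock: 16.3
ee_pos: [0.4485, -0.0755, 0.0751]
ee_rot: [-3.141, 0.018, 0.005]
ft_force: [-6.3, 0.3, 5.0]
finger_gap: 0.0002
```

>>> drive_tool([
  [[0.002,0,0,0,0,0],[0.004,0,0,0,0,0],[0.006,0,0,0,0,0],[0.006,0,0,0,0,0]],
])

```text
clock: 16.63
ee_pos: [0.4487, -0.0755, 0.0748]
ee_rot: [-3.139, 0.019, 0.012]
ft_force: [-14.4, -0.1, 12.5]
finger_gap: 0.0009
```

>>> drive_tool([
  [[-0.02,0,0,0,0,0],[-0.02,0,-0.06,0,0,0],[-0.02,0,-0.14,0,0,0],[-0.02,0,-0.22,0,0,0],[0.05,0.05,-0.28,0,0,-0.1],[0.12,0.1,-0.28,0,0,-0.2],[0.18,0.15,-0.28,0,0,-0.3],[0.22,0.2,-0.28,0,0,-0.4]],
], hand=0.6)

```text
clock: 17.3
ee_pos: [0.5658, -0.1751, 0.2164]
ee_rot: [3.073, 0.653, 0.006]
ft_force: [0.8, 0.7, 0.4]
finger_gap: 0.0505
```

>>> drive_tool([
  [[0,0,0,0,0,-0.11],[0,0,0,0,0,-0.22],[0,0,0,0,0,-0.33],[0,0,0,0,0,-0.44],[0,0,0,0,0,-0.55],[0,0,0,0,0,-0.66],[0,0,0,0,0,-0.77],[0,0,0,0,0,-0.88]],
])

```text
clock: 17.97
ee_pos: [0.5625, -0.1768, 0.2157]
ee_rot: [2.466, 1.944, 0.002]
ft_force: [0.1, -0.2, -0.0]
finger_gap: 0.0704
```

```bash
python3 - <<'E'
from h import *
st(); f=grab('top','top9'); im=cv2.imread('pics/top9.png').astype(int)
b,g,r=im[...,0],im[...,1],im[...,2]
m=((r-b>20)&(r>100)).astype(np.uint8); m[:,:250]=0;m[:,480:]=0;m[:195]=0;m[300:]=0
n,l,s,c=cv2.connectedComponentsWithStats(m)
for i in range(1,n):
    if s[i,4]>60:
        pts=np.argwhere(l==i)[:,::-1]; w=np.array([px2w(f,u,v,.016)[:2] for u,v in pts]); rc=cv2.minAreaRect((w*1000).astype(np.float32)); print(s[i,4],c[i].round(1),w.mean(0).round(4),rc, im[l==i].mean(0).round())
to([.608,-.197,.20],np.radians(3))
E
```

```text
t 17.97 pos [ 0.5625 -0.1768  0.2157] rv [2.466e+00 1.944e+00 2.000e-03] F [ 0.1 -0.2 -0. ] gap 0.0704 q [-0.4   0.45  0.81  1.82 -0.37  1.03  0.31]
toolx [ 0.234  0.972 -0.   ] tooly [ 0.972 -0.234  0.002]
353 [419.7 212.9] [ 0.6144 -0.3278] ((614.58154296875, -327.8818359375), (36.96072769165039, 73.00337219238281), 50.6102180480957) [145. 114. 179.]
72 [467.2 240.8] [ 0.5138 -0.4314] ((513.8253173828125, -432.826171875), (63.083744049072266, 21.64615249633789), 25.175567626953125) [ 44.  71. 107.]
row [-0.0184, 0.0978, 0.0319, 0.0018, 0.0002, -0.2691] dist mm 52 yaw deg 16.1 q7 0.32
```

>>> drive_tool([
  [[-0.005,0.03,0.03,0,0,-0.1],[-0.01,0.06,0.06,0,0,-0.2],[-0.018,0.098,0.1,0,0,-0.27],[-0.018,0.098,0.15,0,0,-0.27],[-0.018,0.098,0.18,0,0,-0.27],[-0.018,0.098,0.18,0,0,-0.27],[-0.018,0.098,0.18,0,0,-0.27]],
])

```text
clock: 18.6
ee_pos: [0.6073, -0.1972, 0.1249]
ee_rot: [-2.177, -2.265, 0.002]
ft_force: [0.9, -0.3, 0.2]
finger_gap: 0.0704
```

```bash
python3 - <<'E'
from h import *
st(); f=grab('wrist','w10'); im=cv2.imread('pics/w10.png').astype(int)
b,g,r=im[...,0],im[...,1],im[...,2]
m=((r-b>18)&(r>70)).astype(np.uint8); m[305:]=0; m[:,:200]=0; m[:,420:]=0
n,l,s,c=cv2.connectedComponentsWithStats(m)
for i in range(1,n):
    if s[i,4]>500:
        pts=np.argwhere(l==i)[:,::-1]; w=np.array([px2w(f,u,v,.016)[:2] for u,v in pts]); rc=cv2.minAreaRect((w*1000).astype(np.float32)); print(s[i],w.mean(0).round(4),rc)
for a in (.034,-.034): print([w2px(f,[.608+x,-.197+a,.016]).round() for x in (-.019,.019)])
crop('w10',200,60,460,330,2.2,'c10')
E
```

```text
t 18.6 pos [ 0.6073 -0.1972  0.1249] rv [-2.177e+00 -2.265e+00  2.000e-03] F [ 0.9 -0.3  0.2] gap 0.0704 q [-0.24  0.61  0.64  1.77 -0.45  0.91  0.64]
toolx [-0.04   0.999 -0.   ] tooly [ 0.999  0.04  -0.001]
[ 289  193   59  100 5241] [ 0.6102 -0.1954] ((610.083740234375, -197.024658203125), (37.191322326660156, 67.35499572753906), 4.103758811950684)
[array([288., 191.]), array([347., 194.])]
[array([286., 291.]), array([341., 293.])]
```

>>> drive_tool([
  [[0,0.005,0.06,0,0,0],[0,0.005,0.12,0,0,0],[0,0.005,0.17,0,0,0],[0,0.005,0.2,0,0,0],[0,0.005,0.218,0,0,0],[0,0.005,0.22,0,0,0],[0,0.005,0.22,0,0,0]],
])

```text
clock: 19.23
ee_pos: [0.6108, -0.1974, 0.0159]
ee_rot: [2.174, 2.266, 0.001]
ft_force: [0.0, 0.2, 0.6]
finger_gap: 0.0702
```

>>> drive_tool([
  [[0,0,0,0,0,0],[0,0,0,0,0,0],[0,0,0,0,0,0],[0,0,0,0,0,0],[0,0,0,0,0,0],[0,0,0,0,0,0]],
], hand=-0.4, force=30)

```text
clock: 19.73
ee_pos: [0.6102, -0.197, 0.0153]
ee_rot: [2.175, 2.267, 0.001]
ft_force: [-0.6, -0.0, 2.2]
finger_gap: 0.0375
```

>>> drive_tool([
  [[0,0,-0.04,0,0,0],[0,0,-0.1,0,0,0],[0,0,-0.17,0,0,0],[0,0,-0.24,0,0,0],[0,0,-0.29,0,0,0],[0,0,-0.29,0,0,0]],
])

```text
clock: 20.23
ee_pos: [0.6126, -0.1985, 0.1652]
ee_rot: [2.171, 2.261, 0.007]
ft_force: [0.2, -0.3, -1.8]
finger_gap: 0.0374
```

```bash
python3 - <<'E'
from h import *
st();to([0.480,-0.0135,0.16],np.radians(89.5))
E
```

```text
t 20.23 pos [ 0.6126 -0.1985  0.1652] rv [2.171 2.261 0.007] F [ 0.2 -0.3 -1.8] gap 0.0374 q [-0.26  0.57  0.68  1.74 -0.42  0.98  0.62]
toolx [-0.041  0.999 -0.002] tooly [0.999 0.041 0.008]
row [0.3805, -0.2499, 0.0076, 0.0045, 0.0073, -1.4526] dist mm 228 yaw deg 87.2 q7 0.62
```

>>> drive_tool([
  [[0.03,-0.04,0,0,0,0.11],[0.06,-0.08,0,0,0,0.22],[0.1,-0.12,0,0,0,0.33],[0.15,-0.16,0,0,0,0.44],[0.2,-0.2,0,0,0,0.55],[0.26,-0.23,0,0,0,0.66],[0.32,-0.25,0,0,0,0.77],[0.38,-0.25,0,0,0,0.88]],
])

```text
clock: 20.9
ee_pos: [0.4735, -0.0114, 0.1586]
ee_rot: [-2.958, -1.052, 0.005]
ft_force: [1.4, 0.8, -3.3]
finger_gap: 0.0377
```

>>> drive_tool([
  [[0,0,0,0,0,0.11],[0,0,0,0,0,0.22],[0,0,0,0,0,0.33],[0,0,0,0,0,0.44],[0,0,0,0,0,0.55],[0,0,0,0,0,0.66],[0,0,0,0,0,0.68],[0,0,0,0,0,0.68]],
])

```text
clock: 21.57
ee_pos: [0.4766, -0.0123, 0.1591]
ee_rot: [3.14, -0.031, -0.002]
ft_force: [-0.5, 0.2, -2.9]
finger_gap: 0.0378
```

```bash
python3 - <<'E'
from h import *
st();to([0.482,-0.0135,0.085],np.radians(89.5))
E
```

```text
t 21.57 pos [ 0.4766 -0.0123  0.1591] rv [ 3.14e+00 -3.10e-02 -2.00e-03] F [-0.5  0.2 -2.9] gap 0.0378 q [-1.04  0.51  1.23  2.14 -0.62  0.92 -1.04]
toolx [ 1.    -0.02  -0.002] tooly [-0.02  -1.     0.001]
row [0.0111, 0.0019, 0.1482, 0.0013, 0.0015, -0.0105] dist mm 74 yaw deg 0.6 q7 -1.04
```

>>> drive_tool([
  [[0.011,0.002,0.03,0,0,-0.01],[0.011,0.002,0.07,0,0,-0.01],[0.011,0.002,0.11,0,0,-0.01],[0.011,0.002,0.14,0,0,-0.01],[0.011,0.002,0.148,0,0,-0.01],[0.011,0.002,0.148,0,0,-0.01],[0.011,0.002,0.148,0,0,-0.01]],
])

```text
clock: 22.15
ee_pos: [0.4829, -0.0137, 0.0863]
ee_rot: [-3.142, 0.016, -0.0]
ft_force: [0.2, -0.1, -3.7]
finger_gap: 0.0377
```

```bash
python3 - <<'E'
from h import *
st();to([0.482,-0.0135,0.0765],np.radians(89.5)); grab('wrist','w11'); crop('w11',100,100,420,340,2.3,'c11')
E
```

```text
t 22.15 pos [ 0.4829 -0.0137  0.0863] rv [-3.142  0.016 -0.   ] F [ 0.2 -0.1 -3.7] gap 0.0377 q [-0.88  0.61  1.04  2.17 -0.77  0.79 -0.92]
toolx [ 1.   -0.01  0.  ] tooly [-0.01 -1.   -0.  ]
row [-0.0019, -0.0003, 0.0196, -0.0, -0.0002, -0.0013] dist mm 10 yaw deg 0.1 q7 -0.92
```

View pics/c11.png

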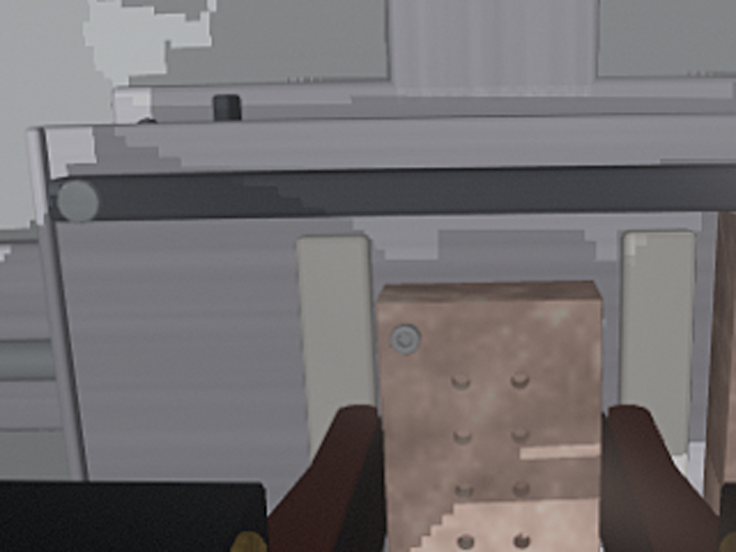

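The insert hangs between the two ribs, about 1 mm left of centre. I lower it slowly.

>>> drive_tool([
  [[-0.002,0.002,0.006,0,0,0],[-0.002,0.002,0.011,0,0,0],[-0.002,0.002,0.015,0,0,0],[-0.002,0.002,0.0175,0,0,0],[-0.002,0.002,0.0175,0,0,0],[-0.002,0.002,0.0175,0,0,0]],
])

```text
clock: 22.7
ee_pos: [0.4817, -0.0144, 0.0771]
ee_rot: [3.142, -0.017, -0.0]
ft_force: [0.7, 0.1, -2.9]
finger_gap: 0.038
```

>>> drive_tool([
  [[0,0,0.001,0,0,0],[0,0,0.001,0,0,0],[0,0,0.001,0,0,0]],
])

```text
clock: 22.95
ee_pos: [0.4818, -0.0144, 0.0767]
ee_rot: [-3.141, 0.017, -0.0]
ft_force: [-0.4, 0.1, -2.8]
finger_gap: 0.0377
```

>>> drive_tool([
  [[0.004,0,0,0,0,0],[0.008,0,0,0,0,0],[0.012,0,0,0,0,0],[0.016,0,0,0,0,0],[0.019,0,0,0,0,0],[0.019,0,0,0,0,0]],
])

```text
clock: 23.45
ee_pos: [0.4917, -0.0145, 0.0767]
ee_rot: [3.141, -0.017, 0.001]
ft_force: [0.7, -0.2, -2.8]
finger_gap: 0.0376
```

>>> drive_tool([
  [[0.002,0,0.001,0,0,0],[0.005,0,0.001,0,0,0],[0.008,0,0.001,0,0,0],[0.011,0,0.001,0,0,0],[0.011,0,0.001,0,0,0]],
])

```text
clock: 23.87
ee_pos: [0.495, -0.0145, 0.0758]
ee_rot: [-3.141, 0.018, 0.006]
ft_force: [-5.3, 0.7, 2.3]
finger_gap: 0.0381
```

>>> drive_tool([
  [[-0.002,0,0,0,0,0],[-0.002,0,0,0,0,0],[-0.002,0,0,0,0,0]],
])

```text
clock: 24.12
ee_pos: [0.4949, -0.0145, 0.0759]
ee_rot: [-3.141, 0.017, 0.002]
ft_force: [-3.7, 0.1, -2.5]
finger_gap: 0.0378
```

>>> drive_tool([
  [[0,0,0,0,0,0],[0,0,0,0,0,0],[0,0,0,0,0,0],[0,0,-0.04,0,0,0],[0,0,-0.08,0,0,0],[-0.06,0,-0.08,0,0,0],[-0.11,0,-0.08,0,0,0],[-0.11,0,-0.08,0,0,0]],
], hand=0.12)

```text
clock: 24.78
ee_pos: [0.4366, -0.0141, 0.1158]
ee_rot: [-3.139, 0.02, 0.005]
ft_force: [-1.2, 0.6, -0.1]
finger_gap: 0.0492
```

>>> drive_tool([
  [[0,0,0,0,0,0],[0,0,0,0,0,0],[0,0,0,0,0,0],[0,0,0,0,0,0],[0,0,0,0,0,0],[0,0,0,0,0,0],[0,0,0,0,0,0]],
], hand=-1)

```text
clock: 25.37
ee_pos: [0.441, -0.0141, 0.1161]
ee_rot: [3.141, -0.017, 0.0]
ft_force: [-0.7, -0.6, 0.2]
finger_gap: 0.0058
```

```bash
python3 - <<'E'
from h import *
st(); to([.442,-.0145,.0745],np.radians(89.5)); grab('wrist','w12')
crop('w12',100,60,450,330,2.2,'c12')
E
```

```text
t 25.37 pos [ 0.441  -0.0141  0.1161] rv [ 3.141 -0.017  0.   ] F [-0.7 -0.6  0.2] gap 0.0058 q [-1.01  0.51  1.16  2.25 -0.68  0.8  -0.97]
toolx [ 1.    -0.011  0.   ] tooly [-0.011 -1.     0.   ]
row [0.002, 0.0007, 0.0833, 0.0003, -0.0, -0.0022] dist mm 42 yaw deg 0.1 q7 -0.97
```

View pics/c12.png

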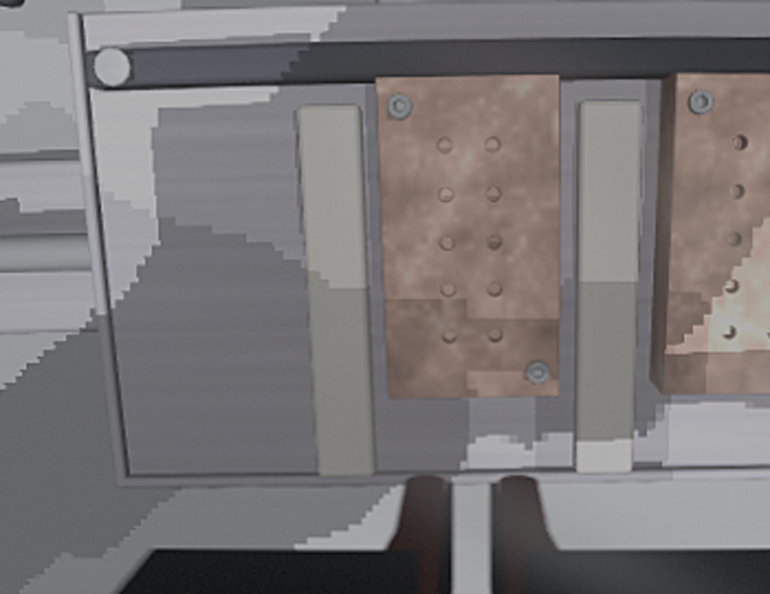

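Both inserts lie flat in the middle and right lanes with their ends at the bar. I push the middle one home from behind.

>>> drive_tool([
  [[0,0,0.03,0,0,0],[0,0,0.06,0,0,0],[0,0,0.08,0,0,0],[0,0,0.082,0,0,0],[0.006,0,0.082,0,0,0],[0.012,0,0.082,0,0,0],[0.018,0,0.082,0,0,0],[0.018,0,0.082,0,0,0]],
])

```text
clock: 26.08
ee_pos: [0.4482, -0.014, 0.0753]
ee_rot: [-3.14, 0.017, 0.006]
ft_force: [-6.1, -0.1, 3.9]
finger_gap: 0.0002
```

>>> drive_tool([
  [[0.002,0,0,0,0,0],[0.004,0,0,0,0,0],[0.006,0,0,0,0,0],[0.006,0,0,0,0,0]],
])

```text
clock: 26.42
ee_pos: [0.4483, -0.014, 0.0748]
ee_rot: [-3.139, 0.017, 0.013]
ft_force: [-12.8, 1.1, 10.3]
finger_gap: 0.0006
```

```bash
python3 - <<'E'
from h import *
st()
E
```

```text
t 26.42 pos [ 0.4483 -0.014   0.0748] rv [-3.139  0.017  0.013] F [-12.8   1.1  10.3] gap 0.0006 q [-0.9   0.58  1.03  2.25 -0.78  0.74 -0.9 ]
toolx [ 1.    -0.011 -0.008] tooly [-0.011 -1.    -0.002]
```

```bash
python3 - <<'E'
from h import *
f=load('w3'); c=np.array([.6045,-.0132]); d=px2w(f,426,88,.134)[:2]-c; h=px2w(f,452,2,.168)[:2]-c
print(np.linalg.norm(d),np.degrees(np.arctan2(d[1],d[0])),np.linalg.norm(h),np.degrees(np.arctan2(h[1],h[0])))
E
```

```text
0.06432195514009298 77.7342185842083 0.12536080708171934 79.61310850124902
```

>>> drive_tool([
  [[-0.015,0,0,0,0,0],[-0.015,0,-0.06,0,0,0],[-0.015,0,-0.14,0,0,0],[-0.015,0,-0.22,0,0,0],[-0.015,0,-0.3,0,0,-0.1],[0.05,-0.04,-0.35,0,0,-0.2],[0.11,-0.09,-0.35,0,0,-0.3],[0.17,-0.14,-0.35,0,0,-0.4]],
], hand=0.0)

```text
clock: 27.08
ee_pos: [0.5414, 0.0575, 0.2534]
ee_rot: [-3.071, -0.646, -0.011]
ft_force: [0.5, 0.3, 0.9]
finger_gap: 0.0435
```

>>> drive_tool([
  [[0,0,0,0,0,-0.11],[0,0,0,0,0,-0.22],[0,0,0,0,0,-0.33],[0,0,0,0,0,-0.44],[0,0,0,0,0,-0.55],[0,0,0,0,0,-0.66],[0,0,0,0,0,-0.77],[0,0,0,0,0,-0.85]],
])

```text
clock: 27.75
ee_pos: [0.539, 0.0549, 0.2509]
ee_rot: [2.497, 1.905, 0.003]
ft_force: [0.5, -0.7, 0.3]
finger_gap: 0.0436
```

```bash
python3 - <<'E'
from h import *
st(); to([.6045+.14*np.cos(np.radians(75)),-.0132+.14*np.sin(np.radians(75)),.25],np.radians(-15))
E
```

```text
t 27.75 pos [0.539  0.0549 0.2509] rv [2.497 1.905 0.003] F [ 0.5 -0.7  0.3] gap 0.0436 q [-0.95  0.32  0.92  1.9  -0.29  1.06 -0.18]
toolx [0.264 0.965 0.001] tooly [ 0.965 -0.264  0.002]
row [0.1833, 0.1608, 0.0023, 0.0015, -0.0009, -0.0052] dist mm 122 yaw deg 0.3 q7 -0.18
```

>>> drive_tool([
  [[0.05,0.04,0,0,0,0],[0.1,0.08,0,0,0,0],[0.15,0.12,0,0,0,0],[0.183,0.146,0,0,0,0],[0.183,0.146,0,0,0,0.03],[0.183,0.146,0,0,0,0.03]],
])

```text
clock: 28.25
ee_pos: [0.6345, 0.1244, 0.2502]
ee_rot: [2.531, 1.859, 0.0]
ft_force: [0.2, -0.2, 0.6]
finger_gap: 0.0438
```

```bash
python3 - <<'E'
from h import *
st(); to([.6336,.1237,.15],np.radians(-12)); f=grab('wrist','w13'); crop('w13',180,180,440,330,3,'c13')
print((w2px(f,[.6336,.1237,.168])-[180,180])*3)
E
```

```text
t 28.25 pos [0.6345 0.1244 0.2502] rv [2.531 1.859 0.   ] F [ 0.2 -0.2  0.6] gap 0.0438 q [-0.87  0.53  0.85  1.65 -0.42  1.16 -0.22]
toolx [ 0.299  0.954 -0.001] tooly [ 0.954 -0.299  0.001]
row [-0.0018, -0.0016, 0.2005, 0.0014, 0.0007, -0.0899] dist mm 100 yaw deg 5.4 q7 -0.22
[401.50726309 229.03184833]
```

View pics/c13.png

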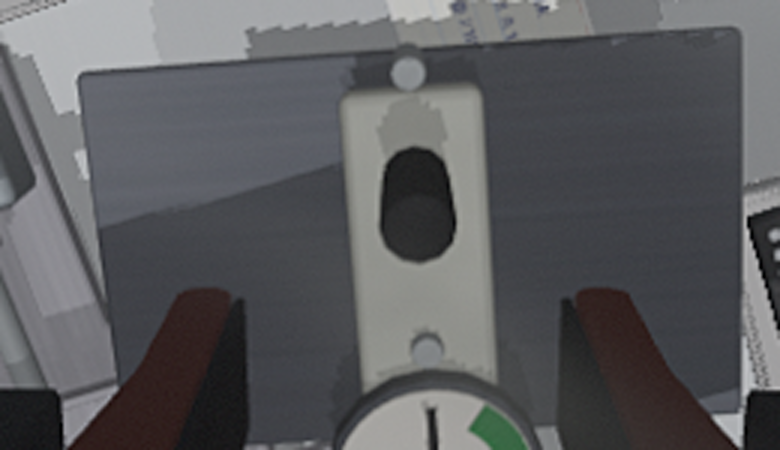

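>>> drive_tool([
  [[0,0.004,0.05,0,0,-0.08],[0,0.004,0.1,0,0,-0.08],[0,0.004,0.15,0,0,-0.08],[0,0.004,0.18,0,0,-0.08],[0,0.004,0.2,0,0,-0.08],[0,0.004,0.2,0,0,-0.08]],
])

```text
clock: 28.8
ee_pos: [0.6339, 0.1223, 0.1487]
ee_rot: [-2.452, -1.963, 0.004]
ft_force: [0.8, 0.7, -0.1]
finger_gap: 0.0438
```

>>> drive_tool([
  [[-0.001,-0.02,0,0,0,-0.067],[-0.003,-0.039,0,0,0,-0.133],[-0.006,-0.058,0,0,0,-0.2],[-0.011,-0.077,0,0,0,-0.267],[-0.017,-0.096,0,0,0,-0.333],[-0.024,-0.114,0,0,0,-0.4],[-0.033,-0.131,0,0,0,-0.467],[-0.042,-0.148,0,0,0,-0.533]],
])

```text
clock: 29.47
ee_pos: [0.5593, 0.1184, 0.152]
ee_rot: [1.811, 2.565, 0.004]
ft_force: [0.3, -0.3, -0.6]
finger_gap: 0.0439
```

>>> drive_tool([
  [[-0.001,-0.02,0,0,0,-0.067],[-0.003,-0.039,0,0,0,-0.133],[-0.006,-0.058,0,0,0,-0.2],[-0.011,-0.077,0,0,0,-0.267],[-0.017,-0.096,0,0,0,-0.333],[-0.024,-0.114,0,0,0,-0.4],[-0.033,-0.131,0,0,0,-0.467],[-0.042,-0.148,0,0,0,-0.533]],
])

```text
clock: 30.13
ee_pos: [0.4965, 0.0739, 0.1518]
ee_rot: [1.034, 2.964, 0.004]
ft_force: [0.4, 0.6, 0.0]
finger_gap: 0.0439
```

```bash
python3 - <<'E'
from h import *
s=st(); c=np.array([.6045,-.0132]); d=s['ee_pos'][:2]-c; a=np.degrees(np.arctan2(d[1],d[0]));print(np.linalg.norm(d), a)
for b in (8,16,24,30): t=np.radians(a+b); to([*(c+.139*np.array([np.cos(t),np.sin(t)])),.15],t-np.pi/2)
E
```

```text
t 30.13 pos [0.4965 0.0739 0.1518] rv [1.034 2.964 0.004] F [0.4 0.6 0. ] gap 0.0439 q [-0.71  0.32  0.53  2.07 -0.22  0.8   0.85]
toolx [-0.783  0.622 -0.002] tooly [0.622 0.783 0.003]
0.13873234207103805 141.1119234889234
row [-0.0019, -0.0387, 0.0036, 0.0028, 0.0018, -0.1265] dist mm 19 yaw deg 7.6 q7 0.85
row [-0.0097, -0.0767, 0.0035, 0.0027, 0.002, -0.2598] dist mm 39 yaw deg 15.6 q7 0.85
row [-0.0227, -0.1132, 0.0034, 0.0026, 0.0022, -0.3932] dist mm 58 yaw deg 23.6 q7 0.85
row [-0.0357, -0.1393, 0.0033, 0.0025, 0.0023, -0.4932] dist mm 72 yaw deg 29.6 q7 0.85
```

>>> drive_tool([
  [[-0.001,-0.02,0,0,0,-0.067],[-0.003,-0.039,0,0,0,-0.133],[-0.006,-0.058,0,0,0,-0.2],[-0.011,-0.077,0,0,0,-0.267],[-0.017,-0.096,0,0,0,-0.333],[-0.023,-0.113,0,0,0,-0.393],[-0.036,-0.139,0,0,0,-0.493],[-0.036,-0.139,0,0,0,-0.493]],
])

```text
clock: 30.8
ee_pos: [0.4666, 0.0059, 0.1516]
ee_rot: [0.249, 3.129, 0.0]
ft_force: [-0.4, 0.0, -0.6]
finger_gap: 0.0437
```

>>> drive_tool([
  [[0,-0.01,0,0,0,-0.033],[-0.001,-0.02,0,0,0,-0.067],[-0.002,-0.03,0,0,0,-0.1],[-0.002,-0.03,0,0,0,-0.1]],
])

```text
clock: 31.13
ee_pos: [0.4656, -0.0069, 0.1511]
ee_rot: [0.09, 3.138, 0.0]
ft_force: [0.2, 0.3, -0.0]
finger_gap: 0.0437
```

```bash
python3 - <<'E'
from h import *
s=st(); c=np.array([.6045,-.0132]); d=s['ee_pos'][:2]-c; a=np.degrees(np.arctan2(d[1],d[0]));print(np.linalg.norm(d), a)
E
```

```text
t 31.13 pos [ 0.4656 -0.0069  0.1511] rv [0.09  3.138 0.   ] F [ 0.2  0.3 -0. ] gap 0.0437 q [-0.5   0.25  0.44  2.14 -0.15  0.78  1.55]
toolx [-0.998  0.057 -0.002] tooly [0.057 0.998 0.   ]
0.1390258185977306 177.41407810542128
```

>>> drive_tool([
  [[0,-0.005,0,0,0,-0.01],[0,-0.01,0,0,0,-0.02],[0,-0.015,0,0,0,-0.03],[0,-0.02,0,0,0,-0.04],[0,-0.022,0,0,0,-0.04],[0,-0.022,0,0,0,-0.04]],
])

```text
clock: 31.63
ee_pos: [0.4643, -0.0176, 0.1502]
ee_rot: [-0.02, -3.141, 0.0]
ft_force: [-0.2, 0.3, 0.1]
finger_gap: 0.0441
```

>>> drive_tool([
  [[0,-0.003,0,0,0,0],[0,-0.006,0,0,0,0],[0,-0.009,0,0,0,0],[0,-0.009,0,0,0,0]],
])

```text
clock: 31.97
ee_pos: [0.4641, -0.0222, 0.1501]
ee_rot: [-0.019, -3.141, 0.0]
ft_force: [-0.2, 0.8, -0.8]
finger_gap: 0.044
```

>>> drive_tool([
  [[0,-0.003,0,0,0,0],[0,-0.006,0,0,0,0],[0,-0.009,0,0,0,0],[0,-0.009,0,0,0,0]],
])

```text
clock: 32.3
ee_pos: [0.4643, -0.0267, 0.1502]
ee_rot: [0.02, 3.141, -0.0]
ft_force: [-0.0, -0.0, 0.1]
finger_gap: 0.0438
```

>>> drive_tool([
  [[0,-0.003,0,0,0,0],[0,-0.005,0,0,0,0],[0,-0.005,0,0,0,0],[0,-0.005,0,0,0,0]],
])

```text
clock: 32.63
ee_pos: [0.4643, -0.0289, 0.1502]
ee_rot: [0.019, 3.141, -0.0]
ft_force: [-0.0, 0.1, -0.3]
finger_gap: 0.0438
```

>>> drive_tool([
  [[0,-0.003,0,0,0,0],[0,-0.006,0,0,0,0],[0,-0.006,0,0,0,0],[0,-0.006,0,0,0,0]],
])

```text
clock: 32.97
ee_pos: [0.4643, -0.0291, 0.1501]
ee_rot: [-0.015, -3.141, -0.005]
ft_force: [-0.7, 8.6, -0.4]
finger_gap: 0.0437
```

```bash
python3 - <<'E'
from h import *
st(); f=grab('wrist','w14'); crop('w14',180,180,440,330,3,'c14')
im=cv2.imread('pics/w14.png')
for r in (245,255,265,275): print(r,im[r,260:380:3].mean(1).astype(int).tolist())
g=load('w13'); print(np.array([px2w(f,u,270,.168)[1] for u in (300,310,320,330,340)]).round(4))
E
```

```text
t 32.97 pos [ 0.4643 -0.0291  0.1501] rv [-0.015 -3.141 -0.005] F [-0.7  8.6 -0.4] gap 0.0437 q [-0.45  0.25  0.44  2.14 -0.15  0.78  1.65]
toolx [-1.    0.01  0.  ] tooly [0.01  1.    0.003]
245 [59, 57, 60, 58, 60, 58, 59, 58, 58, 57, 58, 60, 60, 58, 59, 59, 73, 98, 108, 107, 127, 128, 127, 127, 126, 167, 167, 153, 165, 166, 167, 168, 169, 169, 170, 170, 171, 171, 169, 157]
255 [56, 58, 56, 57, 60, 60, 58, 62, 59, 62, 62, 60, 61, 60, 61, 62, 85, 112, 125, 123, 180, 176, 176, 177, 177, 177, 177, 177, 177, 178, 179, 178, 178, 178, 179, 178, 177, 179, 180, 164]
265 [55, 56, 56, 57, 59, 58, 59, 60, 60, 62, 65, 64, 64, 64, 66, 67, 84, 111, 123, 123, 179, 174, 175, 175, 176, 174, 176, 176, 175, 177, 176, 176, 177, 177, 176, 177, 177, 178, 179, 161]
275 [52, 53, 56, 54, 54, 58, 57, 59, 59, 61, 63, 63, 64, 66, 67, 67, 81, 107, 122, 121, 174, 170, 171, 172, 179, 61, 46, 48, 48, 44, 46, 39, 159, 177, 118, 124, 124, 124, 161, 148]
[-0.0326 -0.0291 -0.0256 -0.0222 -0.0187]
```

>>> drive_tool([
  [[0,0.01,0,0,0,0],[0,0.022,0,0,0,0],[0,0.032,0,0,0,0],[0,0.032,0,0,0,0],[0,0.032,-0.06,0,0,0],[0,0.032,-0.14,0,0,0],[0,0.032,-0.22,0,0,0],[0,0.032,-0.22,0,0,0]],
])

```text
clock: 33.68
ee_pos: [0.4683, -0.0163, 0.2669]
ee_rot: [0.02, 3.13, 0.003]
ft_force: [1.1, -0.2, 0.7]
finger_gap: 0.044
```

```bash
python3 - <<'E'
from h import *
st(); f=grab('top','top15'); to([.487,.152,.25],np.radians(90))
f0=load('w2'); im=cv2.imread('pics/w2.png').mean(2)
# bar orientation from w2: dark pixels near knob top
pts=[(u,v) for u in range(340,410) for v in range(130,205) if im[v,u]<58]
w=np.array([px2w(f0,u,v,.073)[:2] for u,v in pts]); print(w.mean(0), cv2.minAreaRect((w*1000).astype(np.float32)))
def dial(n,a0,ctr=(.5395,-.0130)):
    f=load(n); im=cv2.imread(f'pics/{n}.png').mean(2)
    for r in (.012,.016):
        print([int(cv2.getRectSubPix(im.astype(np.float32),(1,1),tuple(map(float,w2px(f,[ctr[0]+r*np.cos(np.radians(a0-t)),ctr[1]+r*np.sin(np.radians(a0-t)),.135]))))[0,0]) for t in range(0,360,15)])
dial('top15',180)
crop('top15',225,180,345,330,4,'c15')
E
```

```text
t 33.68 pos [ 0.4683 -0.0163  0.2669] rv [2.00e-02 3.13e+00 3.00e-03] F [ 1.1 -0.2  0.7] gap 0.044 q [-0.53  0.08  0.46  2.02 -0.04  1.04  1.51]
toolx [-1.     0.013 -0.011] tooly [0.013 1.    0.002]
row [-0.0358, 0.3364, 0.0288, 0.0018, 0.0075, -0.0118] dist mm 170 yaw deg 0.7 q7 1.51
[0.48725841 0.14538311] ((484.0682373046875, 145.77835083007812), (43.95326232910156, 36.51263427734375), 67.08637237548828)
[57, 51, 42, 36, 34, 39, 37, 34, 25, 40, 50, 59, 63, 67, 72, 74, 77, 79, 78, 77, 75, 73, 69, 64]
[58, 48, 31, 36, 36, 35, 35, 36, 36, 49, 52, 56, 65, 69, 75, 79, 81, 83, 81, 81, 80, 77, 72, 65]
```

>>> drive_tool([
  [[-0.036,0.08,0.0,0,0,0],[-0.036,0.16,0.0,0,0,0],[-0.036,0.24,0.02,0,0,0],[-0.036,0.336,0.03,0,0,0],[-0.036,0.336,0.03,0,0,0],[-0.036,0.336,0.03,0,0,0],[-0.036,0.336,0.03,0,0,0]],
])

```text
clock: 34.32
ee_pos: [0.484, 0.1511, 0.2442]
ee_rot: [-0.018, -3.14, 0.003]
ft_force: [0.3, -1.2, 0.7]
finger_gap: 0.0439
```

```bash
cat >> h.py <<'E'
def dial(n,a0=180,ctr=(.5395,-.0130),rs=(.010,.014,.018)):
    f=load(n); im=cv2.imread(f'pics/{n}.png').mean(2).astype(np.float32)
    print('ctr px',w2px(f,[*ctr,.135]).round(0))
    for r in rs:
        print(r,[int(cv2.getRectSubPix(im,(1,1),tuple(map(float,w2px(f,[ctr[0]+r*np.cos(np.radians(a0-t)),ctr[1]+r*np.sin(np.radians(a0-t)),.135]))))[0,0]) for t in range(0,360,10)])
E
python3 - <<'E'
from h import *
st(); grab('wrist','w15'); grab('top','top16'); dial('top16'); dial('w15')
f=load('w15'); im=cv2.imread('pics/w15.png'); u,v=w2px(f,[.487,.152,.073]).astype(int); print(u,v)
g=load('top16'); a=cv2.imread('pics/top16.png'); ud,vd=w2px(g,[.5395,-.013,.135]).astype(int)
A=cv2.resize(im[v-60:v+60,u-60:u+60],(480,480),interpolation=cv2.INTER_CUBIC); B=cv2.resize(a[vd-30:vd+30,ud-20:ud+20],(320,480),interpolation=cv2.INTER_CUBIC)
cv2.imwrite('pics/c16.png',np.hstack([A,B])); print(u-60,v-60,ud-20,vd-30)
E
```

```text
t 34.32 pos [0.484  0.1511 0.2442] rv [-1.80e-02 -3.14e+00  3.00e-03] F [ 0.3 -1.2  0.7] gap 0.0439 q [-0.72  0.19  0.34  1.95 -0.07  1.02  1.21]
toolx [-1.     0.012  0.002] tooly [ 0.012  1.    -0.002]
ctr px [309. 246.]
0.01 [113, 154, 180, 186, 186, 186, 186, 186, 187, 186, 186, 186, 186, 186, 186, 185, 185, 186, 185, 186, 186, 186, 186, 186, 186, 186, 186, 186, 186, 187, 186, 186, 186, 175, 156, 112]
0.014 [121, 184, 183, 166, 156, 157, 165, 151, 155, 165, 164, 168, 177, 184, 185, 186, 175, 183, 180, 182, 186, 186, 186, 185, 186, 186, 186, 187, 186, 186, 186, 187, 185, 186, 180, 146]
0.018 [137, 187, 179, 118, 76, 74, 74, 76, 77, 83, 85, 98, 180, 186, 184, 137, 94, 89, 104, 137, 180, 186, 186, 186, 186, 186, 187, 186, 187, 187, 187, 186, 186, 186, 183, 136]
ctr px [ 83. 321.]
0.01 [18, 58, 25, 17, 19, 20, 19, 19, 20, 15, 19, 17, 17, 18, 18, 16, 17, 17, 16, 18, 12, 15, 16, 16, 17, 15, 17, 16, 12, 71, 157, 173, 171, 169, 173, 116]
0.014 [24, 162, 167, 168, 171, 26, 19, 20, 19, 20, 15, 18, 14, 16, 17, 14, 16, 12, 16, 15, 18, 14, 16, 15, 16, 17, 16, 14, 172, 167, 167, 167, 167, 167, 167, 164]
0.018 [23, 169, 167, 155, 109, 110, 23, 20, 17, 16, 15, 14, 12, 17, 15, 15, 16, 14, 13, 16, 17, 11, 14, 13, 15, 17, 11, 170, 167, 167, 167, 167, 167, 167, 167, 170]
314 227
254 167 288 216
```

View pics/c16.png

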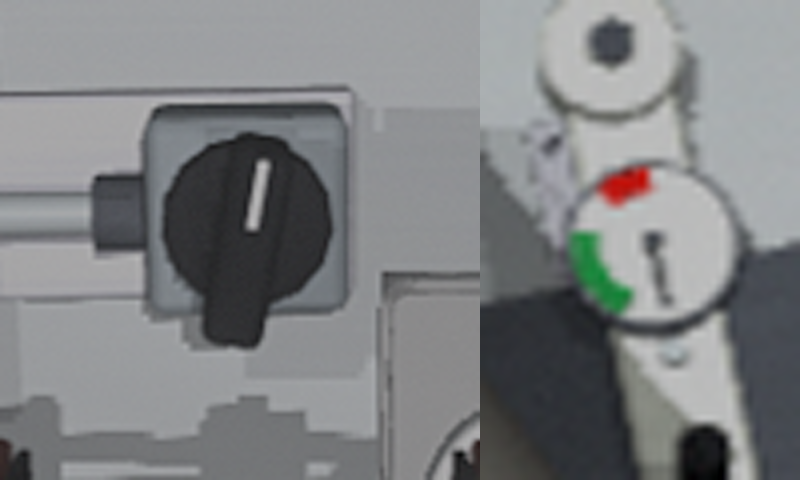

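```bash
python3 - <<'E'
from h import *
f=load('w15'); P=lambda a,b,z: px2w(f,254+a/4,167+b/4,z)
a,b=P(263,160,.073),P(252,229,.073); print('stripe',a,b,np.degrees(np.arctan2(*(b-a)[1::-1])))
print('end',P(235,345,.073),P(209,335,.073),P(265,338,.073)); print('L edge',P(238,175,.073),P(205,335,.073)); print('ring',P(163,222,.05),P(331,222,.05),P(248,140,.05),P(248,305,.05))
print('box',P(150,105,.045),P(350,105,.045),P(150,312,.045),P(348,312,.045))
im=cv2.imread('pics/w15.png'); b=im[167:287,254:374].mean(2)
pts=np.argwhere(b[:,38:]<22); print(len(pts))
E
```

```text
stripe [0.47004294 0.1567604  0.073     ] [0.48406935 0.15442491 0.073     ] -9.453368056159071
end [0.50830521 0.15069645 0.073     ] [0.50611871 0.14539649 0.073     ] [0.50688509 0.15686319 0.073     ]
L edge [0.47301747 0.15173461 0.073     ] [0.50610954 0.14457697 0.073     ]
ring [0.48703719 0.13532688 0.05      ] [0.48744847 0.17155606 0.05      ] [0.46943744 0.15384575 0.05      ] [0.50571296 0.15346376 0.05      ]
box [0.46234896 0.1328499  0.045     ] [0.46283981 0.17587718 0.045     ] [0.50834019 0.13171826 0.045     ] [0.50883564 0.17562219 0.045     ]
0
```

The knob's bar grip is centred near (0.4875, 0.1535), pointing −8.5°. The dial crop shows the needle at 0, toward the handle, with the arm over the platform.

```bash
python3 - <<'E'
from h import *
to([.4875,.1535,.062],np.radians(81.5))
E
```

```text
row [-0.0062, 0.0079, 0.3657, -0.0009, -0.0004, 0.1275] dist mm 183 yaw deg -7.7 q7 1.21
```

>>> drive_tool([
  [[-0.006,0.008,0.06,0,0,0.06],[-0.006,0.008,0.13,0,0,0.128],[-0.006,0.008,0.2,0,0,0.128],[-0.006,0.008,0.26,0,0,0.128],[-0.006,0.008,0.31,0,0,0.128],[-0.006,0.008,0.345,0,0,0.128],[-0.006,0.008,0.364,0,0,0.128],[-0.006,0.008,0.364,0,0,0.128]],
])

```text
clock: 35.08
ee_pos: [0.4866, 0.1539, 0.0618]
ee_rot: [-0.233, -3.131, 0.003]
ft_force: [0.1, 0.2, 0.3]
finger_gap: 0.0438
```

>>> drive_tool([
  [[0,0,0,0,0,0],[0,0,0,0,0,0],[0,0,0,0,0,0],[0,0,0,0,0,0],[0,0,0,0,0,0],[0,0,0,0,0,0],[0,0,0,0,0,0]],
], hand=-0.9, force=15)

```text
clock: 35.67
ee_pos: [0.4879, 0.1526, 0.0642]
ee_rot: [0.233, 3.132, -0.004]
ft_force: [-1.3, -9.3, 10.1]
finger_gap: 0.0128
```

```bash
python3 - <<'E'
from h import *
st(); print(np.round(arm.get_state()['moment'],2))
E
```

```text
t 35.67 pos [0.4879 0.1526 0.0642] rv [ 0.233  3.132 -0.004] F [-1.3 -9.3 10.1] gap 0.0128 q [-0.66  0.46  0.29  2.09 -0.22  0.62  1.2 ]
toolx [-0.989  0.148 -0.001] tooly [ 0.148  0.989 -0.003]
[-2.14  0.35  0.  ]
```

>>> drive_tool([
  [[0,-0.002,-0.006,0,0,0],[0,-0.003,-0.006,0,0,0],[0,-0.003,-0.006,0,0,0],[0,-0.003,-0.006,0,0,0]],
])

```text
clock: 36.0
ee_pos: [0.487, 0.1527, 0.0658]
ee_rot: [-0.231, -3.133, 0.003]
ft_force: [2.7, -5.1, -8.1]
finger_gap: 0.0127
```

>>> drive_tool([
  [[0,0,0,0,0,0.05],[0,0,0,0,0,0.1],[0,0,0,0,0,0.2],[0,0,0,0,0,0.3],[0,0,0,0,0,0.4],[0,0,0,0,0,0.5],[0,0,0,0,0,0.5]],
])

```text
clock: 36.58
ee_pos: [0.4874, 0.1535, 0.0658]
ee_rot: [1.04, 2.963, -0.002]
ft_force: [3.5, -3.9, -10.5]
finger_gap: 0.0127
```

```bash
python3 - <<'E'
from h import *
st(); print(np.round(arm.get_state()['moment'],2)); grab('top','top17'); dial('top17',rs=(.010,.014))
E
```

```text
t 36.58 pos [0.4874 0.1535 0.0658] rv [ 1.040e+00  2.963e+00 -2.000e-03] F [  3.5  -3.9 -10.5] gap 0.0127 q [-0.77  0.47  0.43  2.1  -0.33  0.63  0.78]
toolx [-0.781  0.625 -0.001] tooly [ 0.625  0.781 -0.001]
[-0.91 -0.8  -0.01]
ctr px [309. 246.]
0.01 [112, 153, 179, 185, 184, 184, 184, 185, 186, 185, 185, 185, 184, 184, 185, 185, 185, 185, 184, 184, 184, 184, 185, 184, 184, 185, 185, 185, 185, 185, 184, 184, 185, 174, 156, 112]
0.014 [119, 182, 183, 165, 154, 156, 164, 151, 153, 163, 163, 167, 177, 184, 185, 184, 174, 181, 178, 181, 184, 185, 184, 185, 184, 185, 185, 185, 185, 185, 185, 185, 185, 184, 179, 145]
```

>>> drive_tool([
  [[0,0,0.001,0,0,0.1],[0,0,0.002,0,0,0.2],[0,0,0.003,0,0,0.3],[0,0,0.003,0,0,0.4],[0,0,0.003,0,0,0.5],[0,0,0.003,0,0,0.6],[0,0,0.003,0,0,0.7],[0,0,0.003,0,0,0.8]],
])

```text
clock: 37.3
ee_pos: [0.4887, 0.1542, 0.0657]
ee_rot: [2.154, 2.284, 0.004]
ft_force: [1.5, -3.6, 1.3]
finger_gap: 0.0131
```

>>> drive_tool([
  [[0,0,0,0,0,0.1],[0,0,0,0,0,0.2],[0,0,0,0,0,0.3],[0,0,0,0,0,0.4],[0,0,0,0,0,0.5],[0,0,0,0,0,0.6],[0,0,0,0,0,0.7],[0,0,0,0,0,0.8]],
])

```text
clock: 37.97
ee_pos: [0.49, 0.1537, 0.0658]
ee_rot: [2.896, 1.21, 0.008]
ft_force: [6.1, -5.7, -4.2]
finger_gap: 0.013
```

>>> drive_tool([
  [[0,0,0,0,0,0.1],[0,0,0,0,0,0.2],[0,0,0,0,0,0.3],[0,0,0,0,0,0.4],[0,0,0,0,0,0.5],[0,0,0,0,0,0.6],[0,0,0,0,0,0.7],[0,0,0,0,0,0.7]],
])

```text
clock: 38.63
ee_pos: [0.4905, 0.1525, 0.0658]
ee_rot: [3.137, 0.09, 0.011]
ft_force: [7.1, -6.3, -1.7]
finger_gap: 0.0128
```

```bash
python3 - <<'E'
from h import *
st(); print(np.round(arm.get_state()['moment'],2)); grab('top','top18'); dial('top18',rs=(.010,.014))
E
```

```text
t 38.63 pos [0.4905 0.1525 0.0658] rv [3.137 0.09  0.011] F [ 7.1 -6.3 -1.7] gap 0.0128 q [-1.19  0.73  1.05  2.12 -0.89  0.83 -1.09]
toolx [0.998 0.057 0.007] tooly [ 0.057 -0.998  0.004]
[-1.64 -1.35 -0.03]
ctr px [309. 246.]
0.01 [113, 155, 180, 186, 186, 186, 187, 187, 187, 187, 186, 186, 186, 186, 186, 187, 186, 186, 186, 186, 186, 186, 186, 185, 186, 186, 186, 186, 186, 186, 186, 186, 186, 175, 157, 113]
0.014 [119, 185, 185, 166, 155, 157, 164, 151, 155, 165, 164, 168, 179, 186, 186, 186, 175, 183, 180, 181, 186, 186, 187, 187, 187, 186, 186, 186, 187, 186, 187, 187, 186, 186, 182, 146]
```

>>> drive_tool([
  [[0,0,0,0,0,0],[0,0,0,0,0,0],[0,0,0,0,0,0],[0,0,-0.03,0,0,0],[0,0,-0.07,0,0,0],[0,0,-0.09,0,0,0],[0,0,-0.09,0,0,-0.06],[0,0,-0.09,0,0,-0.15]],
], hand=0.0)

```text
clock: 39.35
ee_pos: [0.4874, 0.1554, 0.1101]
ee_rot: [-3.121, -0.352, -0.001]
ft_force: [-0.3, -0.1, 0.2]
finger_gap: 0.0442
```

>>> drive_tool([
  [[0,0,0,0,0,-0.12],[0,0,0,0,0,-0.24],[0,0,0,0,0,-0.36],[0,0,0,0,0,-0.48],[0,0,0,0,0,-0.6],[0,0,0,0,0,-0.72],[0,0,0,0,0,-0.84],[0,0,0,0,0,-0.95]],
])

```text
clock: 40.02
ee_pos: [0.487, 0.1551, 0.1098]
ee_rot: [-2.572, -1.802, -0.001]
ft_force: [-0.2, -0.3, -0.7]
finger_gap: 0.044
```

>>> drive_tool([
  [[0,0,0,0,0,-0.12],[0,0,0,0,0,-0.24],[0,0,0,0,0,-0.36],[0,0,0,0,0,-0.48],[0,0,0,0,0,-0.6],[0,0,0,0,0,-0.72],[0,0,0,0,0,-0.84],[0,0,0,0,0,-0.95]],
])

```text
clock: 40.68
ee_pos: [0.487, 0.155, 0.1098]
ee_rot: [-1.401, -2.811, -0.001]
ft_force: [0.7, 0.2, -1.1]
finger_gap: 0.044
```

>>> drive_tool([
  [[0,0,0,0,0,-0.12],[0,0,0,0,0,-0.24],[0,0,0,0,0,-0.36],[0,0,0,0,0,-0.48],[0,0,0,0,0,-0.6],[0,0,0,0,0,-0.72],[0,0,0,0,0,-0.84],[0,0,0,0,0,-0.9]],
])

```text
clock: 41.35
ee_pos: [0.487, 0.1549, 0.1099]
ee_rot: [0.028, -3.141, -0.001]
ft_force: [-0.4, 0.2, -0.6]
finger_gap: 0.0439
```

```bash
python3 - <<'E'
from h import *
st(); to([.489,.1525,.0645],np.radians(93.3))
f=grab('wrist','w19')
E
```

```text
t 41.35 pos [0.487  0.1549 0.1099] rv [ 2.800e-02 -3.141e+00 -1.000e-03] F [-0.4  0.2 -0.6] gap 0.0439 q [-0.7   0.38  0.34  2.07 -0.19  0.72  1.34]
toolx [-1.    -0.018  0.   ] tooly [-0.018  1.     0.001]
row [-0.0039, -0.0048, 0.0907, 0.0007, -0.0, -0.0378] dist mm 45 yaw deg 2.3 q7 1.34
```

>>> drive_tool([
  [[-0.006,-0.005,0,0,0,-0.038],[-0.006,-0.005,0.03,0,0,-0.038],[-0.006,-0.005,0.06,0,0,-0.038],[-0.006,-0.005,0.08,0,0,-0.038],[-0.006,-0.005,0.089,0,0,-0.038],[-0.006,-0.005,0.089,0,0,-0.038]],
])

```text
clock: 41.9
ee_pos: [0.4895, 0.1519, 0.0643]
ee_rot: [0.079, -3.139, 0.001]
ft_force: [0.1, -0.1, 0.3]
finger_gap: 0.0438
```

>>> drive_tool([
  [[0,0,0,0,0,0],[0,0,0,0,0,0],[0,0,0,0,0,0],[0,0,0,0,0,0],[0,0,0,0,0,0],[0,0,0,0,0,0],[0,0,0,0,0,0]],
], hand=-0.9)

```text
clock: 42.48
ee_pos: [0.4905, 0.1523, 0.0655]
ee_rot: [-0.08, 3.14, 0.001]
ft_force: [-0.8, 0.8, 3.7]
finger_gap: 0.0132
```

>>> drive_tool([
  [[0,0,0,0,0,0.05],[0,0,0,0,0,0.1],[0,0,0,0,0,0.2],[0,0,0,0,0,0.3],[0,0,0,0,0,0.4],[0,0,0,0,0,0.5],[0,0,0,0,0,0.6],[0,0,0,0,0,0.7]],
])

```text
clock: 43.15
ee_pos: [0.4901, 0.1513, 0.0655]
ee_rot: [-1.059, -2.958, 0.001]
ft_force: [-2.9, -2.4, 6.0]
finger_gap: 0.0125
```

```bash
python3 - <<'E'
from h import *
st(); print(np.round(arm.get_state()['moment'],2)); grab('top','top20'); dial('top20',rs=(.010,.014))
E
```

```text
t 43.15 pos [0.4901 0.1513 0.0655] rv [-1.059e+00 -2.958e+00  1.000e-03] F [-2.9 -2.4  6. ] gap 0.0125 q [-0.81  0.49  0.5   2.1  -0.38  0.64  0.83]
toolx [-0.773  0.635  0.   ] tooly [ 0.635  0.773 -0.001]
[-0.6   0.48  0.1 ]
ctr px [309. 246.]
0.01 [112, 154, 179, 185, 186, 186, 186, 186, 186, 185, 185, 185, 186, 185, 185, 185, 185, 186, 186, 186, 186, 187, 186, 185, 185, 185, 185, 186, 186, 186, 185, 185, 185, 175, 157, 111]
0.014 [118, 183, 185, 164, 154, 156, 164, 151, 154, 163, 164, 168, 178, 186, 186, 187, 176, 182, 179, 182, 185, 186, 186, 186, 187, 186, 185, 185, 185, 186, 186, 185, 186, 186, 181, 145]
```

>>> drive_tool([
  [[0,0,0,0,0,0.1],[0,0,0,0,0,0.2],[0,0,0,0,0,0.3],[0,0,0,0,0,0.4],[0,0,0,0,0,0.5],[0,0,0,0,0,0.6],[0,0,0,0,0,0.7],[0,0,0,0,0,0.8]],
])

```text
clock: 43.87
ee_pos: [0.4891, 0.1507, 0.0655]
ee_rot: [-2.17, -2.27, 0.003]
ft_force: [-5.3, -3.9, 10.7]
finger_gap: 0.0133
```

>>> drive_tool([
  [[0,0,0,0,0,0.1],[0,0,0,0,0,0.2],[0,0,0,0,0,0.3],[0,0,0,0,0,0.4],[0,0,0,0,0,0.4]],
])

```text
clock: 44.28
ee_pos: [0.4885, 0.1509, 0.0654]
ee_rot: [-2.594, -1.769, 0.006]
ft_force: [-7.1, -3.2, 14.1]
finger_gap: 0.0129
```

```bash
python3 - <<'E'
from h import *
st(); print(np.round(arm.get_state()['moment'],2)); grab('top','top21'); dial('top21',rs=(.010,.014))
E
```

```text
t 44.28 pos [0.4885 0.1509 0.0654] rv [-2.594 -1.769  0.006] F [-7.1 -3.2 14.1] gap 0.0129 q [-1.05  0.6   0.83  2.11 -0.68  0.72 -0.14]
toolx [ 0.365  0.931 -0.002] tooly [ 0.931 -0.365 -0.003]
[-0.6   1.83 -0.03]
ctr px [309. 246.]
0.01 [115, 157, 183, 189, 188, 188, 188, 189, 190, 190, 189, 189, 188, 188, 189, 189, 189, 189, 189, 189, 189, 189, 188, 188, 189, 189, 189, 189, 189, 190, 190, 189, 189, 178, 159, 115]
0.014 [121, 186, 188, 168, 158, 159, 166, 153, 157, 167, 167, 171, 181, 189, 190, 189, 178, 185, 183, 185, 187, 189, 189, 188, 188, 189, 189, 189, 188, 188, 189, 188, 189, 189, 184, 149]
```

>>> drive_tool([
  [[0,0,-0.002,0,0,0.08],[0,0,-0.003,0,0,0.16],[0,0,-0.003,0,0,0.24],[0,0,-0.003,0,0,0.24]],
])

```text
clock: 44.67
ee_pos: [0.4881, 0.1511, 0.0656]
ee_rot: [2.795, 1.435, -0.007]
ft_force: [-3.2, -2.2, -5.0]
finger_gap: 0.0127
```

```bash
python3 - <<'E'
from h import *
st(); print(np.round(arm.get_state()['moment'],2)); grab('top','top22'); dial('top22',rs=(.010,.014))
E
```

```text
t 44.67 pos [0.4881 0.1511 0.0656] rv [ 2.795  1.435 -0.007] F [-3.2 -2.2 -5. ] gap 0.0127 q [-1.1   0.63  0.9   2.12 -0.74  0.75 -0.34]
toolx [ 0.583  0.813 -0.004] tooly [ 0.813 -0.583 -0.002]
[-0.55  0.78 -0.04]
ctr px [309. 246.]
0.01 [116, 158, 182, 188, 189, 189, 189, 188, 188, 189, 189, 188, 188, 188, 188, 189, 188, 188, 188, 189, 188, 187, 188, 187, 187, 188, 188, 188, 188, 189, 189, 188, 188, 177, 159, 115]
0.014 [122, 187, 187, 169, 157, 159, 166, 152, 156, 166, 165, 169, 181, 189, 189, 188, 178, 185, 183, 185, 188, 189, 188, 189, 189, 189, 189, 189, 190, 188, 188, 189, 189, 188, 184, 150]
```

>>> drive_tool([
  [[0,0,0.001,0,0,0.08],[0,0,0.001,0,0,0.16],[0,0,0.001,0,0,0.24],[0,0,0.001,0,0,0.24]],
])

```text
clock: 45.05
ee_pos: [0.4879, 0.1513, 0.0655]
ee_rot: [-2.951, -1.075, 0.008]
ft_force: [-6.5, -2.2, 1.4]
finger_gap: 0.0128
```

```bash
python3 - <<'E'
from h import *
st(); print(np.round(arm.get_state()['moment'],2)); grab('top','top23'); dial('top23',rs=(.010,.014))
E
```

```text
t 45.05 pos [0.4879 0.1513 0.0655] rv [-2.951 -1.075  0.008] F [-6.5 -2.2  1.4] gap 0.0128 q [-1.13  0.66  0.96  2.12 -0.8   0.78 -0.53]
toolx [ 0.766  0.643 -0.004] tooly [ 0.643 -0.766 -0.003]
[-0.56  1.59 -0.09]
ctr px [309. 246.]
0.01 [175, 147, 105, 135, 175, 186, 187, 188, 188, 188, 188, 187, 187, 188, 188, 188, 188, 188, 188, 188, 187, 187, 188, 188, 189, 189, 189, 189, 188, 187, 188, 188, 188, 188, 189, 188]
0.014 [185, 152, 87, 119, 156, 159, 166, 152, 155, 165, 165, 170, 181, 188, 188, 189, 178, 185, 183, 185, 187, 188, 188, 188, 187, 187, 188, 188, 188, 187, 188, 188, 188, 188, 189, 188]
```

The needle now reads about 25°, so the pad is lifted 0.9 mm. About 25° more knob turn should bring it to mid-green.

>>> drive_tool([
  [[0,0,0,0,0,0.07],[0,0,0,0,0,0.14],[0,0,0,0,0,0.21],[0,0,0,0,0,0.28],[0,0,0,0,0,0.35],[0,0,0,0,0,0.4],[0,0,0,0,0,0.4]],
])

```text
clock: 45.68
ee_pos: [0.4876, 0.1519, 0.0655]
ee_rot: [-3.11, -0.441, 0.009]
ft_force: [-9.3, -0.8, 2.9]
finger_gap: 0.0126
```

```bash
python3 - <<'E'
from h import *
st(); print(np.round(arm.get_state()['moment'],2)); grab('top','top24'); dial('top24',rs=(.010,.014))
E
```

```text
t 45.68 pos [0.4876 0.1519 0.0655] rv [-3.11  -0.441  0.009] F [-9.3 -0.8  2.9] gap 0.0126 q [-1.19  0.73  1.06  2.12 -0.89  0.84 -0.86]
toolx [ 0.961  0.278 -0.005] tooly [ 0.278 -0.961 -0.002]
[-0.2   1.9  -0.02]
ctr px [309. 246.]
0.01 [187, 186, 186, 186, 173, 124, 83, 118, 165, 184, 186, 186, 186, 187, 187, 187, 187, 187, 186, 186, 186, 186, 187, 186, 187, 187, 188, 187, 186, 186, 187, 187, 186, 187, 187, 187]
0.014 [187, 186, 184, 166, 155, 119, 55, 103, 149, 165, 164, 169, 179, 186, 187, 187, 176, 183, 180, 183, 186, 186, 186, 186, 187, 187, 186, 186, 187, 186, 186, 186, 186, 187, 187, 187]
```

>>> drive_tool([
  [[0,0,0,0,0,0],[0,0,0,0,0,0],[0,0,0,0,0,0],[0,0,0,0,0,0],[0,0,-0.05,0,0,0],[0,0,-0.12,0,0,0],[0,0,-0.2,0,0,0],[0,0,-0.28,0,0,0]],
], hand=0.0)

```text
clock: 46.4
ee_pos: [0.4901, 0.1515, 0.2077]
ee_rot: [3.11, 0.44, -0.001]
ft_force: [0.8, 1.2, 0.9]
finger_gap: 0.0435
```

>>> drive_tool([
  [[0,-0.06,-0.05,0,0,0],[0,-0.12,-0.1,0,0,0],[0,-0.18,-0.1,0,0,0],[0,-0.24,-0.1,0,0,0],[0,-0.3,-0.1,0,0,0],[0,-0.3,-0.1,0,0,0],[0,-0.3,-0.1,0,0,0],[0,-0.3,-0.1,0,0,0]],
])

```text
clock: 47.07
ee_pos: [0.4489, 0.2953, 0.2563]
ee_rot: [3.11, 0.44, 0.001]
ft_force: [0.6, -1.1, 0.1]
finger_gap: 0.0438
```

```bash
python3 - <<'E'
from h import *
st(); grab('top','top25'); dial('top25',rs=(.010,.014)); grab('scene','scene25')
im=cv2.imread('pics/top25.png')[190:320,225:355]; b=cv2.imread('pics/scene25.png')[205:305,235:345]
A=cv2.resize(im,(440,440),interpolation=cv2.INTER_CUBIC); B=cv2.resize(b,(360,327),interpolation=cv2.INTER_CUBIC)
c=np.zeros((440,800,3),np.uint8); c[:,:440]=A; c[:327,440:]=B; cv2.imwrite('pics/c25.png',c)
E
```

```text
t 47.07 pos [0.4489 0.2953 0.2563] rv [3.11e+00 4.40e-01 1.00e-03] F [ 0.6 -1.1  0.1] gap 0.0438 q [-1.67  0.59  1.4   1.91 -0.63  1.2  -1.33]
toolx [0.961 0.277 0.   ] tooly [ 0.277 -0.961  0.   ]
ctr px [309. 246.]
0.01 [183, 182, 183, 183, 170, 123, 82, 117, 163, 179, 182, 182, 183, 183, 183, 183, 183, 183, 184, 183, 183, 184, 183, 182, 183, 183, 182, 183, 184, 182, 183, 183, 182, 182, 182, 183]
0.014 [183, 184, 181, 162, 152, 116, 59, 102, 146, 162, 162, 165, 175, 182, 182, 183, 172, 179, 177, 179, 182, 183, 183, 183, 183, 184, 184, 183, 182, 182, 183, 183, 182, 182, 183, 183]
```

View pics/c25.png

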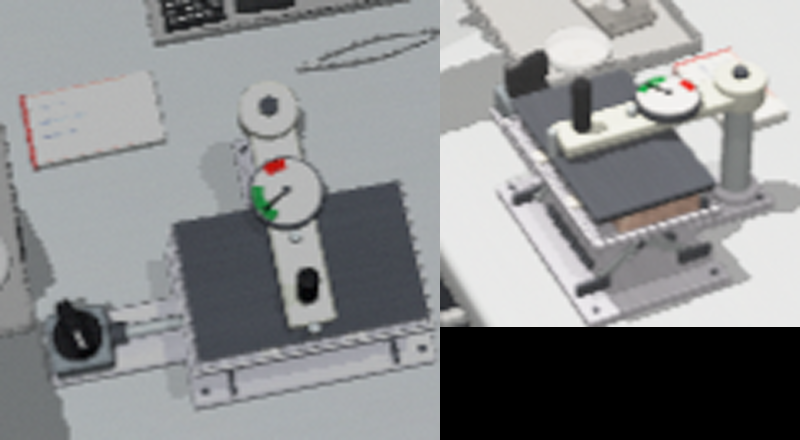

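The needle stands mid-green, and the arm lies over the platform with the pad parallel to it. The robot is clear, so I hand in.

```bash
python3 -c "
from h import *
arm.job_done(); st()"
```

```text
the job is handed in; nothing more can be done
the job is handed in; nothing more can be done
```

The job is handed in at about 47 s on the robot's clock, but no verdict is reported. Only two copper inserts were present, and both are loaded with the dial needle in the green. I left the pink and brown look-alikes and the other bench items alone.

- **White arm cleared:** I swung it off to about 1.77 rad before loading.
- **Inserts:** One lies in the right lane and one in the middle lane. Each was pushed from behind until it stopped moving, under 0.3 mm of travel at about 13–14 N. The pictures then showed both flat and square against the stop bar.
- **Arm returned:** I swung it back until I felt the stop, with 8.6 N on the handle and no further movement.
- **Jack:** I raised it in two grips of the knob, about 5.8 rad in total. After I let go, the needle held at about 1.1 rad; green is 0.5 to 2.0.

**Checks that disagreed or could not be made:**
- The pad was first touched at about 15.3 mm of rise, not the 14 mm I expected from the screw heads. I went by the dial instead.
- While I first lowered the right-hand insert it pressed with about 22 N and slipped slightly in the jaws. I released it and gripped it again.
- After the pad came down I could not see directly how the inserts lie under it.

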